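Load the coin-tube rack for the next shift

TASK

Get the coin tubes ready on the sloping rack: first press the console's round key to open the count, then take every coin tube from the cradle and lay it on its side in the upper half of the rack, each held squarely in the middle by a steel chock of its own, so that it stays put when you let go. When all the tubes are staying there, press the square key and then the long bar key, pressing each key fully down, one key at a time; do not press those two while a tube is still off the rack, and leave the mug and the tape roll where they are.

Things in the scene. Friction and masses are not known exactly. Their poses are not given: they have to be found in the camera images.
- rack: the fixed sloping tube rack, aluminium sheet with dark edges, 212 long (own x) by 420 wide (own y); origin at the centre of its underside, on the desk. Its face slopes at 8 degrees, rising towards own +x: 12 above the desk at x = -100, 26 at x = 0, 40 at x = +100. The upper half is x above 0. An unchocked tube rolls down to the lip at the low end.
- rack_mid (a point): the middle of the rack's sloping face, on the face (axes as the rack's). Catch lip at the low end: x -106 to -100, top 30 above the desk. Side cheeks at y = -207 and +207, 6 thick, stand about 14 above the face. End wall at x = +103, top 58 above the desk; a 50 high black housing behind it to x = +169
- cradle: the fixed black cradle, 200 (own x) by 46 (own y), origin at the centre of its underside. Three seats across, at own x = -64, 0, +64; a tube in a seat lies along own y, its centre 29 above the desk, its ends overhanging the cradle by 7 each side; ribs 14 high lie between the seats
- tube1_c (a point): a coin tube, if present: rigid clear plastic cylinder with coins inside and grey end caps, diameter 46, length 60, flat ends, 200 to 420 g, rolls. The point is its centre; its axis is own y. It starts lying in the cradle; it can be gripped by its two flat ends (60 apart), which leaves its round side clear for a chock.
- tube2_c (a point): a coin tube, if present: rigid clear plastic cylinder with coins inside and grey end caps, diameter 46, length 60, flat ends, 200 to 420 g, rolls. The point is its centre; its axis is own y. It starts lying in the cradle; it can be gripped by its two flat ends (60 apart), which leaves its round side clear for a chock.
- tube3_c (a point): a coin tube, if present: rigid clear plastic cylinder with coins inside and grey end caps, diameter 46, length 60, flat ends, 200 to 420 g, rolls. The point is its centre; its axis is own y. It starts lying in the cradle; it can be gripped by its two flat ends (60 apart), which leaves its round side clear for a chock.
- chock1_c (a point): a dark steel chock, 250 g: wedge 42 long (own x), 56 wide (own y), 24 high, flat below. At its +x end is the thin toe, from which a face rises at 40 degrees to a level top; the -x end is upright. The point is 21 behind the toe and 12 above the underside. It starts flat on the desk, before the rack's low end. A tube resting on the rack and this face touches the rack 8 uphill of the toe.
- chock2_c (a point): a dark steel chock, 250 g: wedge 42 long (own x), 56 wide (own y), 24 high, flat below. At its +x end is the thin toe, from which a face rises at 40 degrees to a level top; the -x end is upright. The point is 21 behind the toe and 12 above the underside. It starts flat on the desk, before the rack's low end. A tube resting on the rack and this face touches the rack 8 uphill of the toe.
- chock3_c (a point): a dark steel chock, 250 g: wedge 42 long (own x), 56 wide (own y), 24 high, flat below. At its +x end is the thin toe, from which a face rises at 40 degrees to a level top; the -x end is upright. The point is 21 behind the toe and 12 above the underside. It starts flat on the desk, before the rack's low end. A tube resting on the rack and this face touches the rack 8 uphill of the toe.
- console: the fixed grey key console, 85 (own x) by 180 (own y), 30 high, with three white keys in a row along own y, 52 apart: long bar at +y, round in the middle, square at -y. A black strip 42 high lies along its +x edge, 32 or more from the keys' centres. Origin at the centre of its underside
- key_round_top (a point): the round key of the console: diameter 22. Point at the centre of its top face, 42 above the desk when up; travel 6, spring return, 1.5 N to start and 5 N fully down
- key_square_top (a point): the square key of the console: 22 x 22. Point at the centre of its top face, 42 above the desk when up; travel 6, spring return, 1.5 N to start and 5 N fully down
- key_bar_top (a point): the long bar key of the console: 36 along the row, 16 across. Point at the centre of its top face, 42 above the desk when up; travel 6, spring return, 1.5 N to start and 5 N fully down
- key_round (a joint): travel of this key in m: 0 up, 0.006 fully down
- key_square (a joint): travel of this key in m: 0 up, 0.006 fully down
- key_bar (a joint): travel of this key in m: 0 up, 0.006 fully down
- mug: white mug, 80 across, 90 high, bystander; origin at the centre of its underside
- tape: grey tape roll lying flat, 90 across, 24 high, bystander; origin at the centre of its underside
Mind the look-alikes: they are no part of the job. What is shaped like the part that bears chock3_c but orange or turquoise is not meant.

How it is judged:
By the outcome, as a careful person would: the job done as asked, in the order asked, and still so for the second after the job is handed in, with the robot touching nothing.
Of tube1, tube2, tube3 only 2 to 3 are there at a start; the rules pass over those that are not, and their reading is None.
At some moment in a run one of chock1, chock2, chock3 may be knocked a few centimetres aside while the robot is not near it.
It also fails if it takes over 210 s, if anything falls off the work surface, if the arm or the gripper's body presses on something with over 40 N, if the wrist force passes 120 N, or if a joint passes its speed limit or range.

ROBOT

A 7-joint arm with a two-finger parallel gripper is mounted at the origin on the work surface. World frame = base frame: x ahead of the robot, y to its left, z up, the work surface at z = 0. Lengths are in m, angles in rad, forces in N, time in s.
With the tool pointing down it reaches from about 0.4 to 0.9 m from the base axis. Payload 5.5 kg.
Tool frame: the origin (TCP) lies midway between the tips of the shut fingers; the grasp point (between the pads) lies 19 mm behind it; z points along the fingers, y is the line along which they close (so a half turn about z gives the same grasp; the last joint's range is limited). The gripper opens to 85 mm and grips with 20 to 120 N. Pads are 22 mm wide; open, the fingers measure 114 mm over their backs; the gripper's body (76 mm by 85 mm) begins 54 mm behind the grasp point. The pads swing forward as they close: fully open they stand 13 mm farther back than shut.
Start: joints at [1.387, 0.501, -0.427, 1.55, 0.221, 1.138, -0.21], TCP at [0.281, -0.586, 0.194] pointing down, gripper open.
Joint ranges: [-2.88, 2.88], [-0.31, 2.03], [-1.54, 1.56], [0.2, 2.42], [-1.41, 4.55], [0.19, 2.02], [-2.57, 2.57]. Speed limits (rad/s): [2.57, 2.57, 3.14, 3.14, 3.14, 3.14, 3.14].

INTERFACE

Orientations are given as a unit quaternion [x, y, z, w].
In Python, from bench import * gives the robot as it stands.
- The arm moves only by the tool send_rows, never from a script. Its argument "targets" is text: rows parted by semicolons, each of 4 numbers parted by spaces: the shift along the tool's x, y, z in cm, then the turn about the tool's z in rad. In form: tx ty tz turn; .... A call has 1 to 5 rows; each row shifts and turns the commanded pose from where the row before left it, along the tool's axes as they then stand; what a row does not reach is not made up. A row lasts 1/12 s, in which the tool goes at most 41.7 mm and 7.16 degrees, less where a joint would pass 70% of its speed; a pose out of reach is approached as far as the arm can. A call is refused whole if a number of a shift passes 4.17 or a number of a turn 0.125, either way. A call with a gripper value outside its range is refused whole. "hand" is the gripper's target within -1 to 1 (fully open at 1, half-way at 0, shut at -1), set as the call begins (left out, the last holds). The fingers move at their own pace and stop on an object; the grip force is fixed at half the most. Time passes only in rows, so rows that do not move let the fingers close. It gives the time, the measured TCP pose, the force, the opening and the grip force at its end, in the units of the state.
- get_state(): the state, without advancing time (a new reading comes with each control period).
- camera(name): name is "side" or "top"; returns the picture (384x512x3 uint8, blue, green, red); there is no depth.
- camera_model(name): a dict with "vfov" (degrees; the focal length in pixels is half the picture's height over the tangent of half this angle, whatever the lens; pixels are square), "cx", "cy" (the principal point, pixels), "distortion" ([k1, k2, p1, p2, k3] as OpenCV has them; the pictures are not rectified), "R" (3x3) and "t" (3): a world point X has camera coordinates R X + t. Camera axes: x right, y down, z forward; pixel columns grow to the right and rows downward; lengths in m; the calibration is good to about 2 mm. A picture is of the moment at which its call begins. camera_model takes no time and is no camera call.
- close_job(): hands the job in; it is judged then, once.
Trained networks look in the newest picture that a camera, given by its name, has taken for a name from the list of things; names that differ only in an ending like _2 or _b are one class to them, and where a whole thing is asked for, a point or a joint stands for the part that bears it (a point fixed in the world has none). Each returns a list of dicts, best first, with "confidence" (0 to 1); they miss things now and then, are a little off and sometimes report something else, mostly with a low value. They report only what shows in the picture. A call takes as long as a camera call. They do not tell look-alikes from the thing itself.
- boxes_of(name, camera): "box" ([left, top, right, bottom] in pixels, round what is visible of it).
The state is a dict: "time": time; "q": joint angles; "qvel": joint speeds; "tau": joint torques, N m; "tool_pos": TCP position; "tcp_rot": TCP orientation; "force": force on the tool from outside, world axes, zero at the start; "wrist_torque": the same for the moment, N m; "opening": finger opening in m; "finger_force": force on a finger pad.
Only numpy, scipy, OpenCV 4.12 (cv2) and the standard library are available. Lean on these libraries where they do the work, as an engineer would, in place of code of your own. Each camera call takes 0.05 s, during which the arm holds its last target. There are 200 camera calls.

## Working session

There is one attempt and no reset: what is moved stays moved. The work goes in short steps, Python scripts to look and compute and a tool call to move; the robot and the scene stay as the last step left them, time stands still between calls to the robot, and variables do not carry over. Pictures are saved under pics/ and viewed, at most 14 in all, crops included, and the job is handed in when it is done.

Besides the shell and the picture viewer there is one more tool, called after "Emit:" as name(argument=value, ...) on one line, values as JSON. send_rows: Moves the arm, as the interface text tells. Its arguments: {"type":"object","properties":{"targets":{"type":"string"},"hand":{"type":"number"}},"required":["targets"]}

```bash
mkdir -p pics; ls
python3 - <<'E'
from bench import *
import cv2
for n in("top","side"):
    cv2.imwrite(f"pics/{n}0.png",camera(n)); m=camera_model(n); print(n,m)
    for k in("rack","cradle","tube1_c","chock1_c","console","key_round_top","mug","tape"):
        print(k,[([round(v) for v in d["box"]],round(d["confidence"],2)) for d in boxes_of(k,n)])
s=get_state();print(s["time"],s["tool_pos"],s["tcp_rot"],s["opening"])
E
```

```text
pics
top {'vfov': 52.50231584683863, 'cx': 258.1851347115304, 'cy': 190.1061582537711, 'distortion': array([0.04039514, 0.        , 0.        , 0.        , 0.        ]), 'R': array([[ 0.02096872, -0.9997589 ,  0.00651578],
       [-0.98895313, -0.02169773, -0.14663188],
       [ 0.14673791, -0.00336911, -0.98916967]]), 't': array([-0.03357014,  0.48808543,  1.17981381])}
rack [([192, 95, 325, 186], 0.8)]
cradle [([348, 158, 370, 219], 0.52)]
tube1_c [([348, 199, 373, 216], 0.75)]
chock1_c [([282, 201, 304, 219], 0.78)]
console [([114, 176, 174, 200], 0.79)]
key_round_top [([186, 202, 206, 215], 0.57), ([192, 94, 326, 188], 0.23)]
mug [([100, 111, 136, 157], 0.76)]
tape [([377, 135, 406, 159], 0.54)]
side {'vfov': 55.00048152318336, 'cx': 258.23667994340246, 'cy': 196.46021040562448, 'distortion': array([0.02388326, 0.        , 0.        , 0.        , 0.        ]), 'R': array([[-0.99977598, -0.01663848,  0.01308267],
       [-0.02103041,  0.71106702, -0.70280966],
       [ 0.00239103, -0.70292735, -0.71125764]]), 't': array([0.45870258, 0.05670363, 1.24558434])}
rack [([150, 154, 247, 256], 0.72), ([228, 264, 257, 334], 0.65), ([259, 138, 272, 155], 0.26)]
cradle [([221, 143, 274, 153], 0.43), ([259, 245, 276, 266], 0.26)]
tube1_c [([260, 136, 270, 152], 0.52)]
chock1_c [([256, 173, 279, 189], 0.59), ([152, 302, 202, 351], 0.33)]
console [([227, 264, 261, 334], 0.79), ([207, 123, 227, 141], 0.5)]
key_round_top [([256, 242, 277, 263], 0.59), ([246, 292, 256, 301], 0.58)]
mug [([152, 300, 202, 350], 0.84)]
tape [([208, 122, 225, 141], 0.54)]
0.9 [ 0.28088681 -0.58616152  0.19421554] [ 9.75146375e-01  2.21561610e-01  2.32288597e-05 -1.87859548e-06] 0.0855561832140565
```

View pics/top0.png

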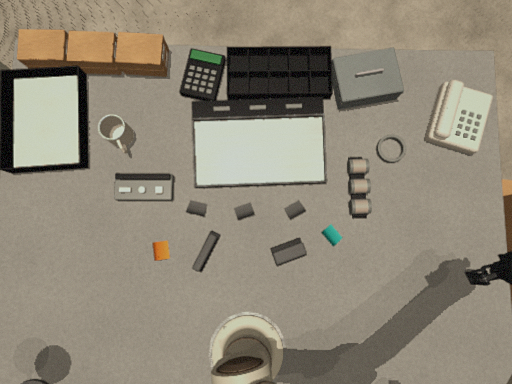

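View pics/side0.png

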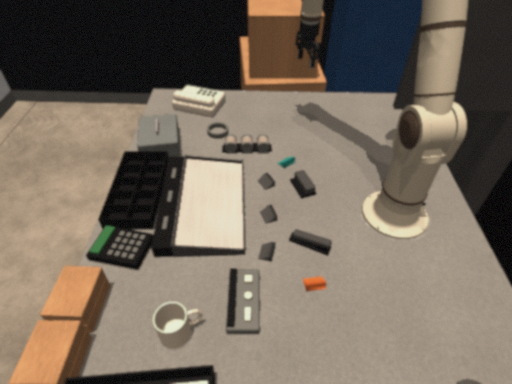

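The top view shows the rack at (192-325, 95-187), with grey chocks at (198,208), (245,211) and (295,210). The orange (161,251) and turquoise (332,235) wedges are look-alikes. Three tubes lie at (359,165), (359,186) and (361,206), and the console is at (144,187). Next I'll enlarge the area and measure.

```bash
cat > h.py <<'E'
from bench import *
import numpy as np, cv2
from scipy.spatial.transform import Rotation as Ro
def cam(n):
    m=camera_model(n); f=192/np.tan(np.radians(m["vfov"]/2))
    return np.array([[f,0,m["cx"]],[0,f,m["cy"]],[0,0,1]]),np.array(m["distortion"]),np.array(m["R"]),np.array(m["t"])
def px2w(n,p,z):
    K,D,R,t=cam(n); p=np.atleast_2d(np.asarray(p,float))
    u=cv2.undistortPoints(p.reshape(-1,1,2),K,D).reshape(-1,2)
    d=np.c_[u,np.ones(len(u))]@R; c=-R.T@t
    return c+d*((z-c[2])/d[:,2])[:,None]
def w2px(n,P):
    K,D,R,t=cam(n); return cv2.projectPoints(np.atleast_2d(np.asarray(P,float)),cv2.Rodrigues(R)[0],t,K,D)[0].reshape(-1,2)
def ortho(n,img,z,x0,x1,y0,y1,s=500):
    # picture: rows = decreasing x, cols = decreasing y ; s px per m
    xs=np.arange(x1,x0,-1/s); ys=np.arange(y1,y0,-1/s)
    Y,X=np.meshgrid(ys,xs); q=w2px(n,np.c_[X.ravel(),Y.ravel(),np.full(X.size,z)]).astype(np.float32).reshape(X.shape+(2,))
    return cv2.remap(img,q[...,0],q[...,1],cv2.INTER_CUBIC)
E
python3 - <<'E'
from h import *
for n in("top","side"):
    im=cv2.imread(f"pics/{n}0.png"); print(n)
    if n=="top":
        cv2.imwrite("pics/c1.png",cv2.resize(im[85:270,100:415],None,fx=2.53,fy=2.53,interpolation=cv2.INTER_CUBIC))
        cand=[(198,208),(245,211),(295,210),(161,251),(332,235),(359,165),(359,186),(361,206),(124,189),(141,189),(159,190)]
        print(px2w(n,cand,0.02).round(3))
    else:
        cv2.imwrite("pics/c2.png",cv2.resize(im[110:350,150:340],None,fx=2.5,fy=2.5,interpolation=cv2.INTER_CUBIC))
        print(px2w(n,[(267,181),(269,213),(267,251),(231,144),(247,144),(263,143),(249,281),(249,294),(249,310)],0.02).round(3))
E
```

```text
top
[[ 0.43   0.164  0.02 ]
 [ 0.424  0.017  0.02 ]
 [ 0.43  -0.14   0.02 ]
 [ 0.295  0.272  0.02 ]
 [ 0.355 -0.256  0.02 ]
 [ 0.579 -0.343  0.02 ]
 [ 0.511 -0.342  0.02 ]
 [ 0.448 -0.347  0.02 ]
 [ 0.485  0.399  0.02 ]
 [ 0.487  0.346  0.02 ]
 [ 0.485  0.289  0.02 ]]
side
[[ 0.43  -0.125  0.02 ]
 [ 0.423  0.029  0.02 ]
 [ 0.43   0.182  0.02 ]
 [ 0.573 -0.337  0.02 ]
 [ 0.51  -0.339  0.02 ]
 [ 0.446 -0.348  0.02 ]
 [ 0.48   0.286  0.02 ]
 [ 0.479  0.327  0.02 ]
 [ 0.477  0.373  0.02 ]]
```

View pics/c1.png

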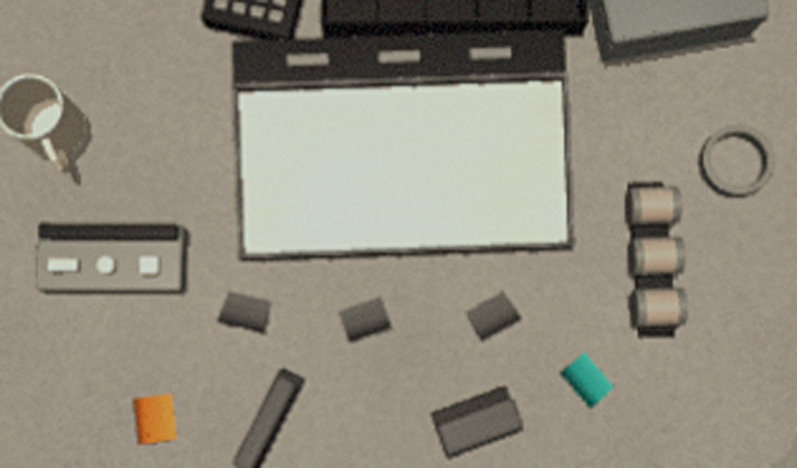

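View pics/c2.png

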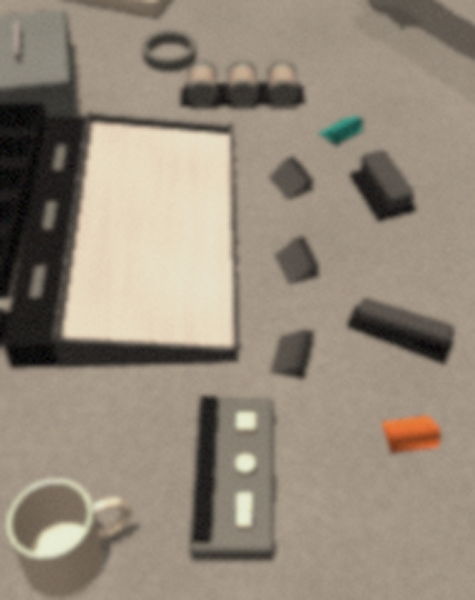

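The chocks at c1 (245,311), (365,318) and (494,315) are the dark steel ones. The orange (155,418) and turquoise (587,379) ones only look alike, and the other two dark blocks are a stapler-like shape and a bar. The console keys run bar, round, square from left to right. Next come precise fits and the direction each chock's toe points.

Run:
```python
from h import *
from scipy.optimize import least_squares
top=cv2.imread("pics/top0.png"); side=cv2.imread("pics/side0.png")
for n in("top","side"):
    K,D,R,t=cam(n); print(n,"cam at",(-R.T@t).round(3))
# rack: white face quad in top
g=cv2.cvtColor(top,cv2.COLOR_BGR2GRAY)
m=np.zeros_like(g); m[100:195,185:335]=(g[100:195,185:335]>160)*255
c=max(cv2.findContours(m,0,2)[0],key=cv2.contourArea); h=cv2.convexHull(c)
q=cv2.approxPolyDP(h,6,True).reshape(-1,2); print("quad",q.tolist())
def rk(p,P):
    c,s=np.cos(p[2]),np.sin(p[2]); P=np.asarray(P,float)/1000
    return np.c_[p[0]+c*P[:,0]-s*P[:,1],p[1]+s*P[:,0]+c*P[:,1],P[:,2]]
# dense edge fit: sample model edges, distance to contour
C=h.reshape(-1,2).astype(float)
edges=[((-100,204,30),(-100,-204,30)),((100,204,40),(100,-204,40)),((-95,204,13),(95,204,39)),((-95,-204,13),(95,-204,39))]
M=np.concatenate([np.linspace(a,b,25) for a,b in edges])
hp=h.astype(np.float32)
f=lambda p:[cv2.pointPolygonTest(hp,tuple(map(float,x)),True) for x in w2px("top",rk(p,M))]
r=least_squares(f,[0.6,0.0,0.0],x_scale=[.01,.01,.01],diff_step=1e-3,loss="soft_l1"); print("rack",r.x.round(4),np.abs(f(r.x)).mean())
w=np.array([rk(r.x,[(0,0,26)])[0]]);print("rack_mid",w.round(4))
# chocks
for n,im,sd in(("top",top,[(198,208),(245,211),(295,210)]),("side",side,[(267,251),(269,213),(267,181)])):
    for p in sd:
        w=px2w(n,p,0.012)[0]; o=ortho(n,im,0.012,w[0]-.05,w[0]+.05,w[1]-.05,w[1]+.05,1000)
        gg=cv2.cvtColor(o,cv2.COLOR_BGR2GRAY); th,mk=cv2.threshold(gg,0,255,cv2.THRESH_BINARY_INV+cv2.THRESH_OTSU)
        cc=max(cv2.findContours(mk,0,2)[0],key=cv2.contourArea); (cx,cy),sz,a=cv2.minAreaRect(cc)
        print(n,"chock",(w[0]+.05-cy/1000).round(4),(w[1]+.05-cx/1000).round(4),np.round(sz),round(a,1))
tiles=[]
for y in(.172,.022,-.133):
    row=[]
    for n,im in(("top",top),("side",side)):
        o=ortho(n,im,0.012,.38,.48,y-.05,y+.05,2600); row.append(cv2.convertScaleAbs(o,alpha=2.4,beta=-60))
    tiles.append(np.vstack(row))
cv2.imwrite("pics/c3.png",np.hstack(tiles))
# tubes ortho z=.029 ; keys z=.042
for p in[(359,165),(359,186),(361,206)]: pass
o=cv2.resize(np.hstack([ortho("top",top,.040,.40,.64,-.43,-.25,1000),ortho("side",side,.040,.40,.64,-.43,-.25,1000)]),None,fx=2,fy=2)
o2=cv2.resize(np.vstack([ortho("top",top,.042,.42,.54,.24,.45,1000),ortho("side",side,.042,.42,.54,.24,.45,1000)]),None,fx=2,fy=2)
z=np.zeros((max(o.shape[0],o2.shape[0]),o.shape[1]+o2.shape[1],3),np.uint8); z[:o.shape[0],:o.shape[1]]=o; z[:o2.shape[0],o.shape[1]:]=o2
cv2.imwrite("pics/c4.png",z[:,:]);print(z.shape,o.shape)
# white keys
for n,im in(("top",top),("side",side)):
    o=ortho(n,im,.042,.44,.52,.24,.45,1000); mk=(cv2.cvtColor(o,cv2.COLOR_BGR2GRAY)>150).astype(np.uint8)
    _,_,st,ce=cv2.connectedComponentsWithStats(mk)
    for s_,c_ in zip(st[1:],ce[1:]):
        if s_[4]>100: print(n,"key",(.52-c_[1]/1000).round(4),(.45-c_[0]/1000).round(4),s_[2:5])
```

```text
top cam at [ 0.31  -0.019  1.239]
side cam at [0.457 0.843 0.92 ]
quad [[321, 117], [323, 179], [197, 184], [195, 122]]
rack [ 0.6162 -0.0227  0.0598] 0.4022968479253029
rack_mid [[ 0.6162 -0.0227  0.026 ]]
top chock 0.4299 0.1707 [64. 43.] 11.6
top chock 0.4237 0.0201 [43. 58.] 70.3
top chock 0.4325 -0.1397 [43. 60.] 60.3
side chock 0.429 0.1739 [74. 42.] 11.7
side chock 0.4251 0.0237 [50. 77.] 69.4
side chock 0.4329 -0.1356 [56. 79.] 59.9
(484, 1142, 3) (480, 720, 3)
top key 0.4789 0.2858 [ 116   56 2895]
top key 0.4833 0.3396 [ 23  25 462]
top key 0.4828 0.3913 [ 37  18 618]
top key 0.4426 0.2864 [ 87   6 244]
top key 0.4412 0.3718 [ 82   5 236]
side key 0.47 0.2525 [  53   81 1545]
side key 0.483 0.2893 [ 26  26 599]
side key 0.482 0.3405 [ 26  25 504]
side key 0.4812 0.3924 [ 41  22 755]
side key 0.4428 0.442 [ 21  10 122]
side key 0.4429 0.3601 [129   9 842]
```

View pics/c3.png

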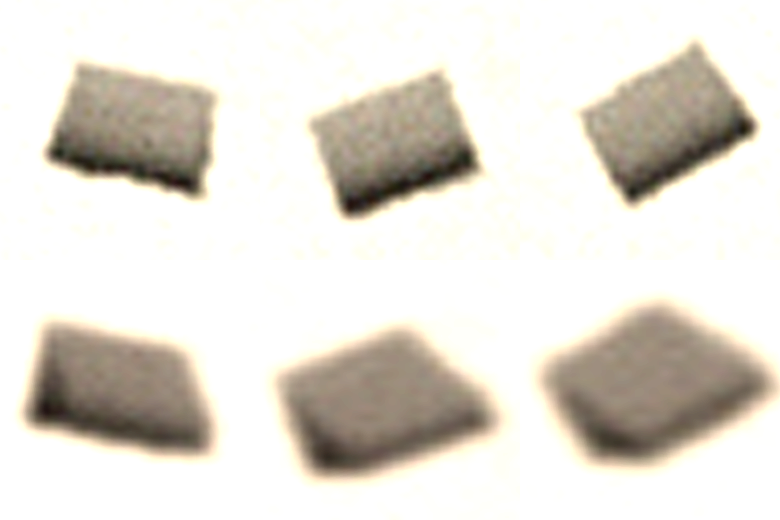

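View pics/c4.png

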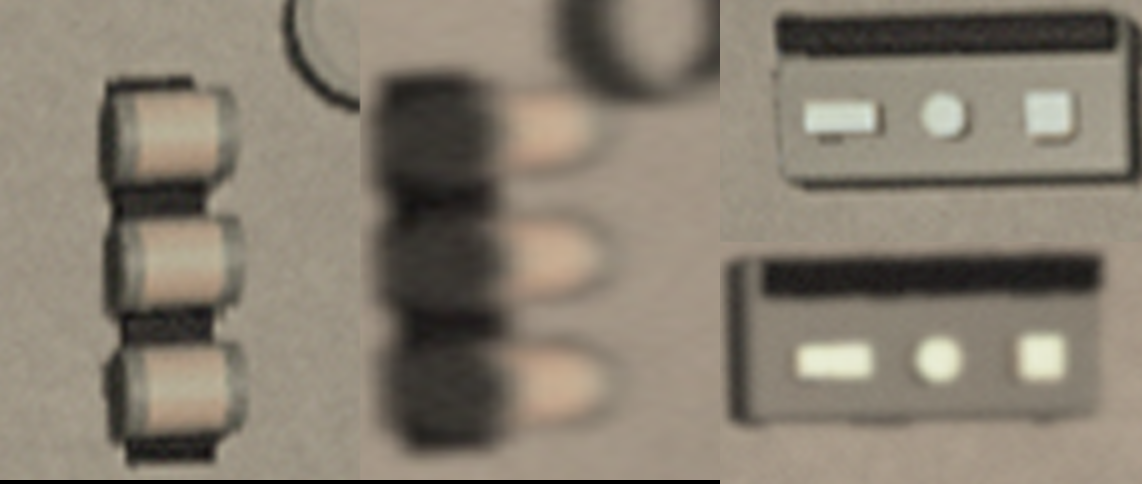

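The chocks' upright dark ends face the robot, so their toes point to +x. Measured yaws are about -12°, +20° and +30°. The rack is at (0.616,-0.023) with yaw 0.06, and the key spacings of 52 mm match the description. Now the first move.

```bash
cat >> h.py <<'E'
def yaw(s):
    X=Ro.from_quat(s["tcp_rot"]).as_matrix()[:,0]; return np.arctan2(X[1],X[0])
def plan(wps,step=3.6):
    s=get_state(); p=np.array(s["tool_pos"])*100; a=yaw(s)
    print("t",round(s["time"],2),"at",p.round(2),"yaw",round(a,3),"F",np.round(s["force"],1),"open",round(s["opening"],4))
    for x,y,z,b in wps:
        out=[]; d=a-b
        if abs(d)>.006:
            n=int(np.ceil(abs(d)/.12)); r=round(d/n,3); out.append(f"{n}x [0 0 0 {r}]"); a-=n*r
        w=np.array([x,y,z])*100-p; c,sn=np.cos(a),np.sin(a)
        L=np.array([c*w[0]+sn*w[1], sn*w[0]-c*w[1], -w[2]])
        n=max(1,int(np.ceil(np.linalg.norm(L)/step))); r=(L/n).round(2); out.append(f"{n}x [{r[0]} {r[1]} {r[2]} 0]")
        L=r*n; p=p+np.array([c*L[0]+sn*L[1], sn*L[0]-c*L[1], -L[2]])
        print("->",(x,y,z,b)," ; ".join(out))
E
python3 -c "
from h import *
plan([(.483,.340,.12,0.0),(.483,.340,.05,0)])"
```

```text
t 0.9 at [ 28.09 -58.62  19.42] yaw 0.447 F [0.5 0.7 0.4] open 0.0856
-> (0.483, 0.34, 0.12, 0.0) 4x [0 0 0 0.112] ; 27x [0.74 -3.43 0.27 0]
-> (0.483, 0.34, 0.05, 0) 2x [0.06 -0.01 3.57 0]
```

Emit:
send_rows(targets="0 0 0 0.112;0 0 0 0.112;0 0 0 0.112;0 0 0 0.112", hand=-1)

```text
time: 1.23
tool_pos: [0.2809, -0.5862, 0.1942]
tcp_rot: [1.0, -0.003, 0.0, -0.0]
force: [-0.3, 0.1, 1.0]
opening: 0.0387
finger_force: 0.0
```

Emit:
send_rows(targets="0.74 -3.43 0.1 0;0.74 -3.43 0.1 0;0.74 -3.43 0.1 0;0.74 -3.43 0.1 0;0.74 -3.43 0.1 0")

```text
time: 1.65
tool_pos: [0.3183, -0.4131, 0.1892]
tcp_rot: [1.0, -0.001, 0.0, 0.0]
force: [-0.2, -0.4, 0.1]
opening: -0.0001
finger_force: 0.0
```

Emit:
send_rows(targets="0.74 -3.43 0.1 0;0.74 -3.43 0.1 0;0.74 -3.43 0.1 0;0.74 -3.43 0.1 0;0.74 -3.43 0.1 0")

```text
time: 2.07
tool_pos: [0.3555, -0.2417, 0.1845]
tcp_rot: [1.0, -0.001, 0.0, 0.0]
force: [0.4, -0.0, 0.4]
opening: -0.0
finger_force: 0.0
```

Emit:
send_rows(targets="0.74 -3.43 0.1 0;0.74 -3.43 0.1 0;0.74 -3.43 0.1 0;0.74 -3.43 0.1 0;0.74 -3.43 0.1 0")

```text
time: 2.48
tool_pos: [0.3927, -0.0703, 0.1796]
tcp_rot: [1.0, -0.001, 0.001, 0.001]
force: [1.6, -0.5, -0.1]
opening: -0.0002
finger_force: 0.0
```

Emit:
send_rows(targets="0.74 -3.43 0.5 0;0.74 -3.43 0.5 0;0.74 -3.43 0.5 0;0.74 -3.43 0.5 0;0.74 -3.43 0.5 0")

```text
time: 2.9
tool_pos: [0.4302, 0.1012, 0.1544]
tcp_rot: [1.0, -0.001, 0.001, 0.0]
force: [0.6, 0.3, -0.9]
opening: -0.0002
finger_force: 0.0
```

Emit:
send_rows(targets="0.74 -3.43 0.5 0;0.74 -3.43 0.5 0;0.74 -3.43 0.5 0;0.74 -3.43 0.5 0;0 0 0 0")

```text
time: 3.32
tool_pos: [0.459, 0.2457, 0.1344]
tcp_rot: [1.0, 0.004, 0.0, -0.003]
force: [-0.4, 0.5, -0.1]
opening: -0.0002
finger_force: 0.0
```

```bash
python3 -c "
from h import *
plan([(.483,.340,.05,0.0),(.483,.340,.036,0)])"
```

```text
t 3.32 at [45.9  24.57 13.44] yaw 0.007 F [-0.4  0.5 -0.1] open -0.0002
-> (0.483, 0.34, 0.05, 0.0) 1x [0 0 0 0.007] ; 4x [0.6 -2.36 2.11 0]
-> (0.483, 0.34, 0.036, 0) 1x [0.0 0.01 1.4 0]
```

Emit:
send_rows(targets="0.6 -2.36 1.5 0;0.6 -2.36 1.5 0;0.6 -2.36 1.5 0;0.6 -2.36 1.5 0;0 0 2.2 0")

```text
time: 3.73
tool_pos: [0.4848, 0.3385, 0.0535]
tcp_rot: [1.0, 0.002, 0.002, -0.003]
force: [1.1, 2.1, 0.7]
opening: -0.0002
finger_force: 0.0
```

Emit:
send_rows(targets="0 0 0.6 0;0 0 0.3 0;0 0 0.3 0;0 0 0.2 0;0 0 0 0")

```text
time: 4.15
tool_pos: [0.4843, 0.3304, 0.0388]
tcp_rot: [1.0, -0.001, 0.0, -0.0]
force: [0.2, 0.0, 0.2]
opening: 0.0001
finger_force: 0.0
```

Run:
```python
from h import *
s=get_state();print(s["tool_pos"],s["force"],s["tau"])
t=camera("top");d=camera("side")
o=np.hstack([cv2.resize(t[150:225,95:215],None,fx=3.3,fy=3.3,interpolation=2),cv2.resize(d[255:330,195:315],None,fx=3.3,fy=3.3,interpolation=2)])
cv2.imwrite("pics/k1.png",o)
```

```text
[0.48428473 0.33035222 0.03883951] [0.19649516 0.03742002 0.22669054] [-3.26230545e-01 -5.41686666e+01 -8.47731113e+00 -2.12122375e+01
  9.13008931e-03 -8.16084654e-02 -1.42758599e-04]
```

View pics/k1.png

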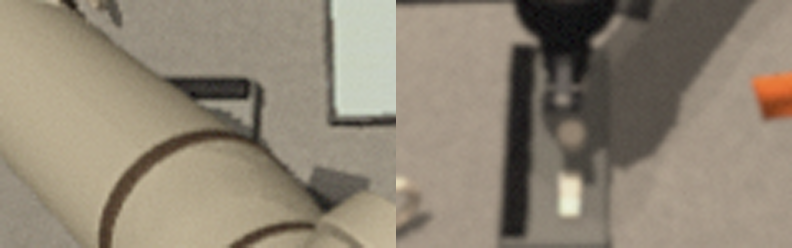

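The round key shows uncovered at (572,133) in the side half, and the fingers stand about 1 cm to the -y side of it. I'll rise, shift +y and press.

Emit:
send_rows(targets="0 0 -1 0;-0.06 -0.5 0 0;-0.06 -0.46 0 0;0 0 0 0;0 0 0 0")

```text
time: 4.67
tool_pos: [0.4821, 0.3416, 0.0485]
tcp_rot: [1.0, 0.0, 0.0, -0.0]
force: [0.1, 0.4, -0.5]
opening: -0.0001
finger_force: 0.0
```

Emit:
send_rows(targets="0 0 0.6 0;0 0 0.3 0;0 0 0.2 0;0 0 0.2 0;0 0 0 0")

```text
time: 5.08
tool_pos: [0.4819, 0.3403, 0.0344]
tcp_rot: [1.0, -0.001, -0.001, 0.0]
force: [-0.4, -0.5, -0.0]
opening: -0.0001
finger_force: 0.0
```

Run:
```python
from h import *
s=get_state();print(s["tool_pos"],s["force"],w2px("side",[s["tool_pos"],[.483,.34,.042]]))
d=camera("side")
cv2.imwrite("pics/k2.png",cv2.resize(d[240:330,200:300],None,fx=6,fy=6,interpolation=2))
```

```text
[0.48192847 0.34032771 0.03439188] [-0.43266818 -0.54380104 -0.03830385] [[247.58893649 295.82979365]
 [247.16803963 294.23397704]]
```

View pics/k2.png

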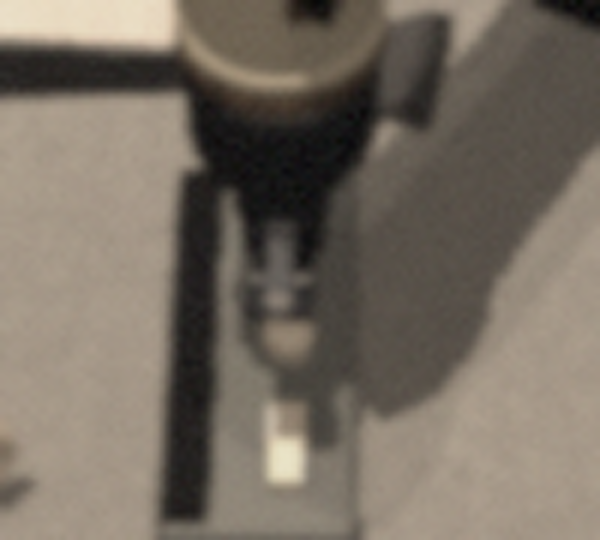

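Emit:
send_rows(targets="0 0 0.1 0;0 0 0 0")

```text
time: 5.3
tool_pos: [0.4824, 0.3408, 0.0342]
tcp_rot: [1.0, -0.001, 0.0, -0.0]
force: [0.4, 0.5, 0.3]
opening: 0.0002
finger_force: 0.0
```

Emit:
send_rows(targets="0 0 0.1 0;0 0 0 0")

```text
time: 5.47
tool_pos: [0.4824, 0.3407, 0.0332]
tcp_rot: [1.0, -0.001, 0.0, 0.0]
force: [-0.2, -0.5, -0.3]
opening: -0.0
finger_force: 0.0
```

Emit:
send_rows(targets="0 0 0.1 0;0 0 0 0")

```text
time: 5.63
tool_pos: [0.4823, 0.3407, 0.0321]
tcp_rot: [1.0, -0.001, -0.0, 0.0]
force: [0.2, 0.8, 0.2]
opening: -0.0003
finger_force: 0.0
```

Run:
```python
from h import *
a=cv2.imread("pics/side0.png"); d=camera("side"); cv2.imwrite("pics/s_now.png",d)
for r in range(272,322): print(r,a[r,244:252].mean(0).round().astype(int).tolist(),d[r,244:252].mean(0).round().astype(int).tolist())
P=[[.483,.34+dy,z] for z in(.042,.036) for dy in(-.011,0,.011)]
print(w2px("side",P).round(1).tolist()); print(w2px("side",[[.4823,.3407+dy,.032+dz] for dz in(0,.02,.04) for dy in(0,.012)]).round(1).tolist())
```

```text
272 [114, 127, 135] [23, 23, 23]
273 [117, 133, 140] [20, 19, 18]
274 [141, 162, 167] [20, 19, 19]
275 [177, 205, 205] [21, 20, 20]
276 [193, 220, 219] [24, 25, 25]
277 [197, 223, 221] [33, 34, 36]
278 [198, 224, 222] [40, 42, 44]
279 [198, 223, 222] [46, 48, 51]
280 [185, 212, 212] [50, 52, 56]
281 [154, 177, 184] [56, 59, 62]
282 [116, 134, 145] [60, 62, 66]
283 [103, 118, 128] [61, 64, 67]
284 [109, 122, 131] [62, 66, 69]
285 [114, 127, 135] [68, 71, 76]
286 [114, 128, 136] [76, 82, 86]
287 [114, 127, 136] [80, 84, 89]
288 [115, 128, 136] [74, 78, 83]
289 [116, 128, 136] [75, 80, 86]
290 [122, 137, 145] [81, 88, 94]
291 [142, 163, 169] [77, 82, 88]
292 [172, 198, 200] [66, 71, 75]
293 [190, 217, 217] [70, 79, 87]
294 [198, 224, 222] [91, 106, 118]
295 [199, 224, 222] [105, 121, 135]
296 [193, 219, 217] [106, 123, 137]
297 [174, 201, 199] [100, 116, 129]
298 [142, 163, 166] [92, 105, 117]
299 [112, 129, 136] [81, 93, 103]
300 [108, 122, 130] [73, 83, 90]
301 [113, 126, 135] [67, 76, 82]
302 [115, 129, 136] [69, 76, 81]
303 [115, 129, 137] [70, 79, 83]
304 [117, 131, 138] [71, 80, 84]
305 [120, 135, 142] [74, 83, 88]
306 [138, 156, 160] [85, 97, 104]
307 [166, 190, 191] [102, 117, 128]
308 [183, 207, 208] [113, 130, 142]
309 [188, 212, 212] [116, 133, 146]
310 [189, 212, 212] [116, 133, 147]
311 [188, 212, 212] [119, 136, 150]
312 [187, 212, 212] [132, 152, 165]
313 [185, 210, 210] [152, 176, 189]
314 [183, 208, 208] [166, 192, 202]
315 [185, 208, 208] [172, 197, 206]
316 [186, 209, 208] [174, 200, 208]
317 [184, 207, 206] [174, 198, 207]
318 [180, 203, 204] [172, 196, 205]
319 [166, 190, 194] [161, 185, 195]
320 [137, 157, 166] [136, 156, 167]
321 [113, 129, 139] [114, 130, 140]
[[247.3, 290.5], [247.2, 294.2], [247.0, 298.0], [247.3, 291.7], [247.2, 295.4], [247.0, 299.2]]
[[247.5, 296.4], [247.3, 300.5], [247.4, 292.5], [247.2, 296.6], [247.3, 288.5], [247.2, 292.7]]
```

Emit:
send_rows(targets="0 0 0.1 0;0 0 0.1 0;0 0 0 0")

```text
time: 5.93
tool_pos: [0.4823, 0.3407, 0.03]
tcp_rot: [1.0, -0.001, -0.0, 0.0]
force: [-0.3, 0.2, 0.6]
opening: 0.0001
finger_force: 0.0
```

Emit:
send_rows(targets="0 0 0.1 0;0 0 0 0")

```text
time: 6.1
tool_pos: [0.4823, 0.3407, 0.029]
tcp_rot: [1.0, -0.001, -0.0, 0.0]
force: [-0.4, -0.7, 0.0]
opening: 0.0
finger_force: 0.0
```

Emit:
send_rows(targets="0 0 0.1 0;0 0 0 0")

```text
time: 6.27
tool_pos: [0.4823, 0.3407, 0.028]
tcp_rot: [1.0, -0.001, -0.0, 0.0]
force: [-0.3, -0.1, 0.1]
opening: 0.0002
finger_force: 0.0
```

Run:
```python
from h import *
s=get_state(); print(s["q"].round(4) if hasattr(s["q"],"round") else s["q"]);print(s["tool_pos"],s["force"],s["wrist_torque"])
d=camera("side")
print([(r,int(d[r,244:252].mean())) for r in range(284,304)])
```

```text
[-0.2899  0.6242 -0.4882  1.819   0.3938  0.7961 -2.5518]
[0.48230774 0.34069431 0.02803656] [-0.26312469 -0.0925665   0.12677695] [ 0.01841059 -0.03339196  0.02791627]
[(284, 64), (285, 66), (286, 72), (287, 81), (288, 81), (289, 79), (290, 84), (291, 91), (292, 82), (293, 69), (294, 79), (295, 105), (296, 119), (297, 115), (298, 104), (299, 91), (300, 82), (301, 75), (302, 73), (303, 75)]
```

Emit:
send_rows(targets="0 0 0.1 0;0 0 0.1 0;0 0 0.1 0;0 0 0 0")

```text
time: 6.65
tool_pos: [0.4822, 0.3406, 0.0249]
tcp_rot: [1.0, -0.001, -0.0, 0.0]
force: [-1.0, -0.2, -0.1]
opening: 0.0002
finger_force: 0.0
```

Emit:
send_rows(targets="0 0 0.1 0;0 0 0.1 0;0 0 0 0")

```text
time: 6.9
tool_pos: [0.4822, 0.3407, 0.023]
tcp_rot: [1.0, -0.001, -0.0, 0.0]
force: [-0.1, 0.1, -0.2]
opening: 0.0001
finger_force: 0.0
```

Emit:
send_rows(targets="0 0 0.1 0;0 0 0.1 0;0 0 0 0")

```text
time: 7.15
tool_pos: [0.4823, 0.3407, 0.021]
tcp_rot: [1.0, -0.001, -0.0, 0.0]
force: [-0.3, -0.4, 0.8]
opening: 0.0002
finger_force: 0.0
```

Emit:
send_rows(targets="0 0 0.1 0;0 0 0.1 0;0 0 0 0")

```text
time: 7.4
tool_pos: [0.4823, 0.3407, 0.019]
tcp_rot: [1.0, -0.001, -0.0, 0.0]
force: [-0.6, -0.1, 0.9]
opening: -0.0001
finger_force: 0.0
```

Emit:
send_rows(targets="0 0 0.1 0;0 0 0.1 0;0 0 0 0")

```text
time: 7.65
tool_pos: [0.4823, 0.3407, 0.017]
tcp_rot: [1.0, -0.001, -0.0, 0.0]
force: [-1.3, -0.6, -0.2]
opening: 0.0
finger_force: 0.0
```

Run:
```python
from h import *
d=camera("side"); s=get_state(); print(s["tool_pos"],s["force"])
cv2.imwrite("pics/k3.png",cv2.resize(d[235:325,190:310],None,fx=6.5,fy=6.5,interpolation=2))
```

```text
[0.48227758 0.34071917 0.01706725] [-0.39607381  0.61657736  0.60819504]
```

View pics/k3.png

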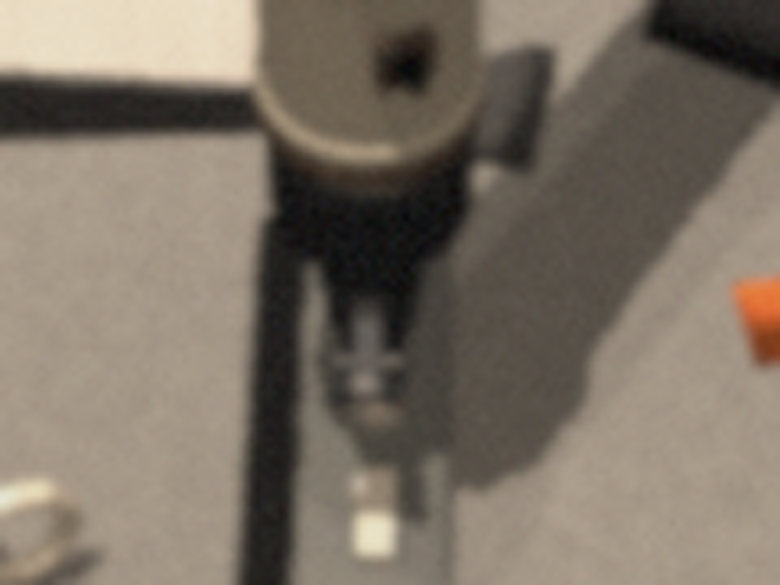

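The fingertip edge is at crop (370,403), just above the key's visible front part, so the real tips sit about 25 mm above the reported TCP height. I'll continue down in small steps, watching the force.

Emit:
send_rows(targets="0 0 0.1 0;0 0 0 0")

```text
time: 7.87
tool_pos: [0.4823, 0.3407, 0.0161]
tcp_rot: [1.0, -0.001, -0.0, 0.0]
force: [0.1, -0.2, -0.7]
opening: -0.0001
finger_force: 0.0
```

Emit:
send_rows(targets="0 0 0.1 0;0 0 0 0")

```text
time: 8.03
tool_pos: [0.4823, 0.3407, 0.015]
tcp_rot: [1.0, -0.001, -0.0, 0.0]
force: [-0.4, 0.2, 0.8]
opening: -0.0001
finger_force: 0.0
```

Emit:
send_rows(targets="0 0 0.1 0;0 0 0 0")

```text
time: 8.2
tool_pos: [0.4823, 0.3407, 0.0141]
tcp_rot: [1.0, -0.001, -0.0, 0.0]
force: [0.1, 0.1, -0.4]
opening: -0.0001
finger_force: 0.0
```

Emit:
send_rows(targets="0 0 0.1 0;0 0 0 0")

```text
time: 8.37
tool_pos: [0.4823, 0.3407, 0.013]
tcp_rot: [1.0, -0.001, -0.0, 0.0]
force: [-0.3, -0.5, -0.2]
opening: -0.0001
finger_force: 0.0
```

Emit:
send_rows(targets="0 0 0.1 0;0 0 0 0")

```text
time: 8.53
tool_pos: [0.4823, 0.3407, 0.012]
tcp_rot: [1.0, -0.001, -0.0, 0.0]
force: [0.4, 0.4, 0.2]
opening: 0.0
finger_force: 0.0
```

Emit:
send_rows(targets="0 0 0.1 0;0 0 0 0")

```text
time: 8.7
tool_pos: [0.4823, 0.3407, 0.011]
tcp_rot: [1.0, -0.001, -0.0, 0.0]
force: [0.0, -0.2, 1.2]
opening: -0.0001
finger_force: 0.0
```

Emit:
send_rows(targets="0 0 0.1 0;0 0 0 0")

```text
time: 8.87
tool_pos: [0.4823, 0.3407, 0.0101]
tcp_rot: [1.0, -0.001, -0.0, 0.0]
force: [-0.9, -1.2, -0.8]
opening: 0.0003
finger_force: 0.0
```

Run:
```python
from h import *
d=camera("side"); s=get_state(); print(s["tool_pos"],s["force"],s["tau"])
cv2.imwrite("pics/s_low.png",d)
print([(r,int(d[r,244:252].mean())) for r in range(284,304)])
```

```text
[0.48230159 0.34076422 0.01010038] [-0.15796619 -0.9338953  -0.24153417] [-1.14760155e-02 -5.62814105e+01 -7.54301906e+00 -2.02253151e+01
  1.06991798e-02 -1.37503803e-02 -3.89455172e-04]
[(284, 47), (285, 53), (286, 58), (287, 62), (288, 64), (289, 65), (290, 75), (291, 84), (292, 84), (293, 79), (294, 85), (295, 91), (296, 83), (297, 67), (298, 65), (299, 75), (300, 77), (301, 71), (302, 71), (303, 71)]
```

Emit:
send_rows(targets="0 0 0.1 0;0 0 0 0")

```text
time: 9.08
tool_pos: [0.4823, 0.3407, 0.0091]
tcp_rot: [1.0, -0.001, -0.0, 0.0]
force: [0.3, -0.4, -0.4]
opening: -0.0002
finger_force: 0.0
```

Emit:
send_rows(targets="0 0 0.1 0;0 0 0 0")

```text
time: 9.25
tool_pos: [0.4823, 0.3407, 0.0081]
tcp_rot: [1.0, -0.001, -0.0, 0.0]
force: [0.2, -0.4, -0.6]
opening: 0.0001
finger_force: 0.0
```

Emit:
send_rows(targets="0 0 0.1 0;0 0 0 0")

```text
time: 9.42
tool_pos: [0.4823, 0.3407, 0.0071]
tcp_rot: [1.0, -0.001, -0.0, 0.0]
force: [-0.1, -0.4, -0.1]
opening: -0.0001
finger_force: 0.0
```

Emit:
send_rows(targets="0 0 0.1 0;0 0 0 0")

```text
time: 9.58
tool_pos: [0.4823, 0.3407, 0.0061]
tcp_rot: [1.0, -0.001, -0.0, 0.0]
force: [-0.2, -0.9, -0.2]
opening: 0.0001
finger_force: 0.0
```

Run:
```python
from h import *
for z in(.194,.22,.25): print(z,w2px("side",[[.281,-.586,z]]).round(1),w2px("top",[[.281,-.586,z]]).round(1))
a=cv2.imread("pics/side0.png")[15:85,275:345];b=cv2.imread("pics/top0.png")[235:305,442:512]
cv2.imwrite("pics/g0.png",cv2.resize(np.hstack([a,b]),None,fx=5.6,fy=5.6,interpolation=2))
```

```text
0.194 [[304.5  74.2]] [[472.2 264.5]]
0.22 [[305.2  68.2]] [[477.9 265. ]]
0.25 [[305.9  61. ]] [[484.8 265.5]]
```

View pics/g0.png

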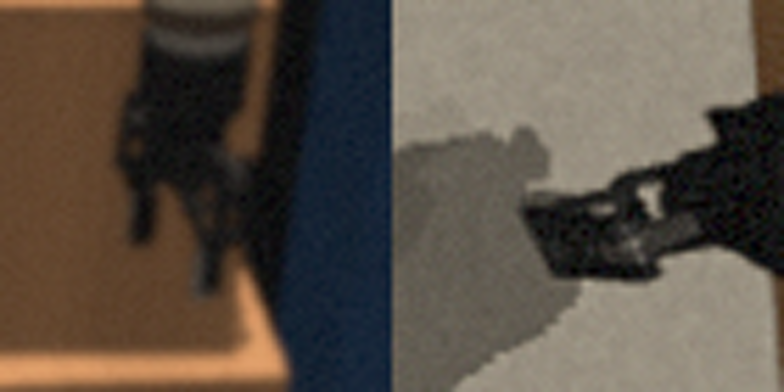

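Run:
```python
from h import *
from scipy.optimize import least_squares
def tri(ps,pt):
    f=lambda X: np.r_[w2px("side",X)[0]-ps, w2px("top",X)[0]-pt]
    r=least_squares(f,[.3,-.5,.2]); return r.x.round(3),r.fun.round(1)
s0=dict(p=[.281,-.586,.194])
print(tri((311.6,67.3),(468.4,278)))
print(tri((311.6,67.3),(467,272)))
ay=np.array([.432,-.902,0]);ax=np.array([.902,.432,0])
for z in(.194,.207,.235):
  for k in(-1,1):
    P=np.array([[.281,-.586,z]])+k*.0425*ay
    P=np.r_[P,P+k*.0145*ay,P+.011*ax,P-.011*ax]
    print(z,k,w2px("side",P).round(0).tolist(),w2px("top",P).round(0).tolist())
# known object check: rack edge/desk corners consistency between cams: tape & mug
for p,q in(((390.5,149),(217,131)),((159,190),(249,281)),((332,235),(287,161)),((161,251),(315,283))):
    f=lambda X: np.r_[w2px("side",X)[0]-q, w2px("top",X)[0]-p]; r=least_squares(f,[.4,0,.02]); print(r.x.round(3),r.fun.round(1))
```

```text
(array([ 0.252, -0.55 ,  0.241]), array([ 2. ,  0.3,  0.2, -1.3]))
(array([ 0.263, -0.544,  0.245]), array([-0.5, -0.1, -0.1,  0.3]))
0.194 -1 [[310.0, 79.0], [312.0, 81.0], [307.0, 79.0], [312.0, 78.0]] [[458.0, 271.0], [453.0, 274.0], [456.0, 267.0], [460.0, 275.0]]
0.194 1 [[299.0, 70.0], [298.0, 68.0], [297.0, 70.0], [302.0, 69.0]] [[487.0, 258.0], [492.0, 255.0], [485.0, 254.0], [489.0, 262.0]]
0.207 -1 [[310.0, 76.0], [312.0, 77.0], [308.0, 76.0], [312.0, 75.0]] [[460.0, 272.0], [455.0, 274.0], [458.0, 268.0], [462.0, 276.0]]
0.207 1 [[300.0, 67.0], [298.0, 65.0], [297.0, 67.0], [302.0, 66.0]] [[490.0, 258.0], [495.0, 256.0], [488.0, 254.0], [492.0, 262.0]]
0.235 -1 [[311.0, 69.0], [313.0, 71.0], [308.0, 70.0], [313.0, 69.0]] [[466.0, 272.0], [461.0, 275.0], [464.0, 268.0], [468.0, 276.0]]
0.235 1 [[300.0, 60.0], [299.0, 59.0], [298.0, 61.0], [303.0, 60.0]] [[496.0, 258.0], [502.0, 256.0], [494.0, 254.0], [499.0, 262.0]]
[ 0.64  -0.452 -0.001] [ 0.3  0.1  0.  -0.2]
[0.482 0.289 0.024] [-0.6 -0.1 -0.1  0.7]
[ 0.354 -0.258  0.004] [-0.6 -0.1 -0.1  0.5]
[0.294 0.276 0.002] [-0.3 -0.  -0.1  0.4]
```

Triangulating the open fingertips at the start gives z≈0.243 against an expected 0.207, with xy agreeing. So the real tool is about 35 mm higher than `tool_pos` reports, and contact is just ahead.

Emit:
send_rows(targets="0 0 0.1 0;0 0 0 0")

```text
time: 9.75
tool_pos: [0.4824, 0.3408, 0.0051]
tcp_rot: [1.0, -0.001, 0.0, -0.0]
force: [0.8, 0.6, -1.0]
opening: -0.0004
finger_force: 0.0
```

Emit:
send_rows(targets="0 0 0.1 0;0 0 0 0")

```text
time: 9.92
tool_pos: [0.4824, 0.3409, 0.0042]
tcp_rot: [1.0, -0.001, 0.0, -0.0]
force: [0.1, -0.2, 0.8]
opening: -0.0002
finger_force: 0.9
```

Emit:
send_rows(targets="0 0 0.1 0;0 0 0 0")

```text
time: 10.08
tool_pos: [0.4825, 0.3408, 0.0033]
tcp_rot: [1.0, -0.001, 0.0, -0.0]
force: [-1.1, -1.2, 2.8]
opening: 0.0002
finger_force: 1.2
```

Emit:
send_rows(targets="0 0 0.1 0;0 0 0 0")

```text
time: 10.25
tool_pos: [0.4824, 0.3408, 0.0022]
tcp_rot: [1.0, -0.001, 0.0, -0.0]
force: [0.6, -1.0, 3.0]
opening: 0.0001
finger_force: 1.5
```

Emit:
send_rows(targets="0 0 0.1 0;0 0 0 0")

```text
time: 10.42
tool_pos: [0.4825, 0.3408, 0.0012]
tcp_rot: [1.0, -0.001, 0.0, -0.0]
force: [-0.8, 0.4, 1.9]
opening: 0.0002
finger_force: 1.8
```

Emit:
send_rows(targets="0 0 0.1 0;0 0 0.1 0;0 0 0 0")

```text
time: 10.67
tool_pos: [0.4825, 0.3409, -0.0008]
tcp_rot: [1.0, -0.001, 0.0, -0.0]
force: [0.1, -0.5, 4.4]
opening: 0.0001
finger_force: 2.3
```

Emit:
send_rows(targets="0 0 0.1 0;0 0 0 0")

```text
time: 10.83
tool_pos: [0.4825, 0.3408, -0.001]
tcp_rot: [1.0, -0.001, 0.0, 0.0]
force: [-2.8, -1.6, 9.0]
opening: 0.0001
finger_force: 4.8
```

Emit:
send_rows(targets="0 0 0.05 0;0 0 0 0")

```text
time: 11.0
tool_pos: [0.4825, 0.3409, -0.0011]
tcp_rot: [1.0, -0.001, 0.0, 0.0]
force: [-2.8, -3.2, 12.7]
opening: 0.0003
finger_force: 6.6
```

The round key went fully down: force passed 5 N and motion stopped at z=-0.001. So the true tip z is tool z + 0.037. `q7` is close to its limit, so I'll use the half-turned yaw from here on.

Emit:
send_rows(targets="0 0 -1 0;0 0 -3 0;0 0 -3 0;0 0 0 -0.12;0 0 0 -0.12")

```text
time: 11.42
tool_pos: [0.4838, 0.342, 0.07]
tcp_rot: [0.993, 0.122, 0.002, -0.001]
force: [0.1, -0.1, -0.6]
opening: 0.0002
finger_force: 0.0
```

Emit:
send_rows(targets="0 0 0 -0.12;0 0 0 -0.12;0 0 0 -0.12;0 0 0 -0.12;0 0 0 -0.12", hand=1)

```text
time: 11.83
tool_pos: [0.4822, 0.3405, 0.0675]
tcp_rot: [0.912, 0.41, -0.0, 0.0]
force: [0.6, 0.9, 0.7]
opening: 0.0607
finger_force: 0.0
```

Emit:
send_rows(targets="0 0 0 -0.12;0 0 0 -0.12;0 0 0 -0.12;0 0 0 -0.12;0 0 0 -0.12")

```text
time: 12.25
tool_pos: [0.4823, 0.3405, 0.0674]
tcp_rot: [0.75, 0.661, -0.0, -0.0]
force: [0.5, -0.7, -0.3]
opening: 0.0855
finger_force: 0.0
```

Emit:
send_rows(targets="0 0 0 -0.12;0 0 0 -0.12;0 0 0 -0.12;0 0 0 -0.12;0 0 0 -0.12")

```text
time: 12.67
tool_pos: [0.4823, 0.3405, 0.0674]
tcp_rot: [0.521, 0.853, -0.0, -0.0]
force: [0.0, 0.1, -0.6]
opening: 0.0852
finger_force: 0.0
```

Emit:
send_rows(targets="0 0 0 -0.12;0 0 0 -0.12;0 0 0 -0.12;0 0 0 -0.12;0 0 0 -0.12")

```text
time: 13.08
tool_pos: [0.4823, 0.3404, 0.0674]
tcp_rot: [0.246, 0.969, -0.0, -0.0]
force: [0.4, 0.5, -0.1]
opening: 0.0857
finger_force: 0.0
```

```bash
sed -i 's/p=np.array(s\["tool_pos"\])\*100; a=yaw(s)/p=np.array(s["tool_pos"])*100; p[2]+=3.7; a=yaw(s)%(2*np.pi)/' h.py; python3 -c "
from h import *
plan([(.430,.172,.08,2.939),(.430,.172,.02,2.939),(.430,.172,0.0,2.939)]);print(get_state()['q'].round(2))"
```

```text
t 13.08 at [48.23 34.04 10.44] yaw 2.644 F [ 0.4  0.5 -0.1] open 0.0857
-> (0.43, 0.172, 0.08, 2.939) 3x [0 0 0 -0.098] ; 5x [0.35 -3.51 0.49 0]
-> (0.43, 0.172, 0.02, 2.939) 2x [-0.01 0.0 2.99 0]
-> (0.43, 0.172, 0.0, 2.939) 1x [-0.0 0.0 2.01 0]
[ 0.09  0.79 -1.07  1.79  0.8   1.06 -0.21]
```

Emit:
send_rows(targets="0 0 0 -0.098;0 0 0 -0.098;0 0 0 -0.098;0.35 -3.51 0.49 0;0.35 -3.51 0.49 0")

```text
time: 13.5
tool_pos: [0.4603, 0.2752, 0.0579]
tcp_rot: [0.103, 0.995, 0.001, -0.0]
force: [0.4, -0.8, 0.2]
opening: 0.0852
finger_force: 0.0
```

Emit:
send_rows(targets="0.35 -3.51 0.49 0;0.35 -3.51 0.49 0;0.35 -3.51 0.49 0;0 0 0 0;0 0 0 0")

```text
time: 13.92
tool_pos: [0.4284, 0.1696, 0.0425]
tcp_rot: [0.106, 0.994, -0.001, -0.001]
force: [0.6, -0.4, -0.3]
opening: 0.0855
finger_force: 0.0
```

```bash
python3 -c "
from h import *
d=camera('side');t=camera('top')
plan([(.430,.172,.02,2.939),(.430,.172,0.0,2.939)])
cv2.imwrite('pics/a1.png',np.hstack([cv2.resize(d[200:290,200:320],None,fx=3.3,fy=3.3,interpolation=2),cv2.resize(t[160:250,160:280],None,fx=3.3,fy=3.3,interpolation=2)]))"
```

```text
t 14.02 at [42.96 17.34  8.06] yaw 2.932 F [ 0.6 -0.5  0.8] open 0.0857
-> (0.43, 0.172, 0.02, 2.939) 1x [0 0 0 -0.007] ; 2x [-0.03 -0.06 3.03 0]
-> (0.43, 0.172, 0.0, 2.939) 1x [-0.01 -0.01 2.0 0]
```

View pics/a1.png

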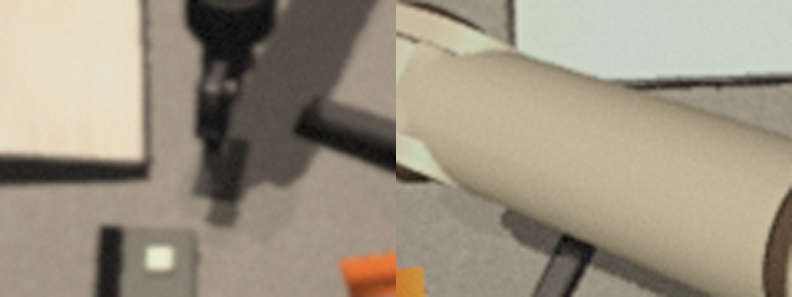

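The side half shows the gripper at (215,120) just above chock A at (225,175), so it is aligned. Descending and gripping.

Emit:
send_rows(targets="0 0 2.5 0;0 0 2.5 0;0 0 1 0;0 0 0.7 0;0 0 0.7 0")

```text
time: 14.43
tool_pos: [0.429, 0.1744, -0.0309]
tcp_rot: [0.103, 0.995, 0.001, 0.0]
force: [-0.4, 0.5, -1.0]
opening: 0.0856
finger_force: 0.0
```

Emit:
send_rows(targets="0 0 0.5 0;0 0 0 0")

```text
time: 14.6
tool_pos: [0.4288, 0.1732, -0.036]
tcp_rot: [0.104, 0.995, 0.0, -0.0]
force: [0.0, -0.1, 0.3]
opening: 0.0854
finger_force: 0.0
```

Emit:
send_rows(targets="0 0 0 0;0 0 0 0;0 0 0 0;0 0 0 0;0 0 0 0", hand=-1)

```text
time: 15.02
tool_pos: [0.4295, 0.1728, -0.0348]
tcp_rot: [0.104, 0.995, -0.0, 0.001]
force: [-1.2, -1.3, 5.7]
opening: 0.0546
finger_force: 63.3
```

Emit:
send_rows(targets="0 0 0 0;0 0 0 0;0 0 -0.3 0;0 0 -1 0;0 0 -1 0")

```text
time: 15.43
tool_pos: [0.4284, 0.1725, -0.0122]
tcp_rot: [0.104, 0.995, -0.0, -0.0]
force: [0.4, 0.0, -2.1]
opening: 0.0549
finger_force: 64.0
```

```bash
python3 -c "
from h import *
plan([(.43,.172,.08,2.939)])"
```

```text
t 15.43 at [42.84 17.25  2.48] yaw 2.933 F [ 0.4  0.  -2.1] open 0.0549
-> (0.43, 0.172, 0.08, 2.939) 1x [0 0 0 -0.006] ; 2x [-0.08 -0.01 -2.76 0]
```

```bash
python3 -c "
from h import *
plan([(.43,.172,.09,3.2014),(.6287,.1033,.09,3.2014),(.6287,.1033,.045,3.2014),(.6287,.1033,.034,3.2014)])"
```

```text
t 15.43 at [42.84 17.25  2.48] yaw 2.933 F [ 0.4  0.  -2.1] open 0.0549
-> (0.43, 0.172, 0.09, 3.2014) 3x [0 0 0 -0.089] ; 2x [-0.08 -0.03 -3.26 0]
-> (0.6287, 0.1033, 0.09, 3.2014) 6x [-3.24 -1.34 0.0 0]
-> (0.6287, 0.1033, 0.045, 3.2014) 2x [0.01 0.01 2.25 0]
-> (0.6287, 0.1033, 0.034, 3.2014) 1x [-0.01 0.01 1.1 0]
```

Emit:
send_rows(targets="0 0 -3.26 0;0 0 -3.26 0;0 0 0 -0.089;0 0 0 -0.089;0 0 0 -0.089")

```text
time: 15.85
tool_pos: [0.4296, 0.1725, 0.054]
tcp_rot: [-0.031, 1.0, -0.0, 0.001]
force: [0.3, 0.5, -2.6]
opening: 0.0544
finger_force: 65.1
```

Emit:
send_rows(targets="-3.24 -1.34 0 0;-3.24 -1.34 0 0;-3.24 -1.34 0 0;-3.24 -1.34 0 0;-3.24 -1.34 0 0")

```text
time: 16.27
tool_pos: [0.5959, 0.1141, 0.0534]
tcp_rot: [-0.029, 1.0, 0.0, 0.0]
force: [0.9, 1.5, -1.7]
opening: 0.0544
finger_force: 65.1
```

Emit:
send_rows(targets="-3.24 -1.34 0 0;0 0 0 0;0 0 0 0;0 0 0 0")

```text
time: 16.6
tool_pos: [0.6268, 0.1043, 0.0529]
tcp_rot: [-0.029, 1.0, 0.001, -0.0]
force: [-0.4, 0.9, -2.3]
opening: 0.0546
finger_force: 65.1
```

```bash
python3 -c "
from h import *
plan([(.6287,.1033,.045,3.2014),(.6287,.1033,.034,3.2014)])"
```

```text
t 16.6 at [62.68 10.43  8.99] yaw 3.2 F [-0.4  0.9 -2.3] open 0.0546
-> (0.6287, 0.1033, 0.045, 3.2014) 2x [-0.09 -0.05 2.24 0]
-> (0.6287, 0.1033, 0.034, 3.2014) 1x [-0.0 -0.01 1.11 0]
```

Emit:
send_rows(targets="-0.09 -0.05 2.24 0;-0.09 -0.05 2.24 0;0 0 0.6 0;0 0 0.3 0;0 0 0 0")

```text
time: 17.02
tool_pos: [0.6282, 0.1036, -0.0012]
tcp_rot: [-0.03, 1.0, 0.0, -0.001]
force: [0.5, 0.3, -1.3]
opening: 0.054
finger_force: 65.2
```

Emit:
send_rows(targets="0 0 0.2 0;0 0 0 0")

```text
time: 17.18
tool_pos: [0.63, 0.1039, -0.0021]
tcp_rot: [-0.029, 1.0, 0.001, 0.001]
force: [-0.1, 0.3, -0.7]
opening: 0.0545
finger_force: 65.3
```

Emit:
send_rows(targets="0 0 0.1 0;0 0 0 0")

```text
time: 17.35
tool_pos: [0.63, 0.1038, -0.0024]
tcp_rot: [-0.029, 1.0, 0.0, 0.001]
force: [-3.0, 0.1, 5.0]
opening: 0.0542
finger_force: 66.1
```

Emit:
send_rows(targets="0 0 0.1 0;0 0 0 0")

```text
time: 17.52
tool_pos: [0.63, 0.1039, -0.0026]
tcp_rot: [-0.029, 1.0, 0.0, 0.001]
force: [-5.5, -1.9, 10.6]
opening: 0.0545
finger_force: 66.6
```

Emit:
send_rows(targets="0 0 0 0;0 0 0 0;0 0 0 0;0 0 0 0;0 0 0 0", hand=1)

```text
time: 17.93
tool_pos: [0.6296, 0.1028, -0.0054]
tcp_rot: [-0.029, 1.0, -0.0, 0.0]
force: [0.3, 0.0, 0.7]
opening: 0.0854
finger_force: 0.0
```

Emit:
send_rows(targets="0 0 -1 0;0 0 -3.5 0;0 0 -3.5 0")

```text
time: 18.18
tool_pos: [0.6279, 0.1026, 0.0743]
tcp_rot: [-0.029, 1.0, 0.0, -0.002]
force: [0.5, 0.5, 0.7]
opening: 0.0857
finger_force: 0.0
```

```bash
python3 -c "
from h import *
plan([(.475,.04,.09,3.2014),(.424,.022,.07,3.4907),(.424,.022,.006,3.4907)])"
```

```text
t 18.18 at [62.79 10.26 11.13] yaw 3.2 F [0.5 0.5 0.7] open 0.0857
-> (0.475, 0.04, 0.09, 3.2014) 5x [3.13 -1.07 0.43 0]
-> (0.424, 0.022, 0.07, 3.4907) 3x [0 0 0 -0.097] ; 2x [2.7 0.02 0.99 0]
-> (0.424, 0.022, 0.006, 3.4907) 2x [-0.0 0.0 3.2 0]
```

```bash
cat >> h.py <<'E'
def chock(n,im,x,y,z=.012,r=.05):
    o=ortho(n,im,z,x-r,x+r,y-r,y+r,1000); g=cv2.cvtColor(o,cv2.COLOR_BGR2GRAY)
    _,mk=cv2.threshold(g,0,255,cv2.THRESH_BINARY_INV+cv2.THRESH_OTSU)
    cc=max(cv2.findContours(mk,0,2)[0],key=cv2.contourArea); (cx,cy),sz,a=cv2.minAreaRect(cc)
    return round(x+r-cy/1000,4),round(y+r-cx/1000,4),np.round(sz).tolist(),round(a,1)
E
python3 -c "
from h import *
for n in('top','side'):
    im=camera(n); cv2.imwrite(f'pics/{n}1.png',im)
    print(n,'A',chock(n,im,.629,.103,.041,.045),'B',chock(n,im,.424,.022),'C',chock(n,im,.4325,-.138))"
```

```text
top A (0.6425, 0.1111, [69.0, 71.0], 85.3) B (0.4236, 0.0203, [44.0, 58.0], 69.0) C (0.433, -0.1375, [99.0, 99.0], 90.0)
side A (0.625, 0.1035, [82.0, 89.0], 90.0) B (0.426, 0.0233, [51.0, 78.0], 70.9) C (0.433, -0.1375, [99.0, 99.0], 90.0)
```

Emit:
send_rows(targets="3.13 -1.07 0.43 0;3.13 -1.07 0.43 0;3.13 -1.07 0.43 0;3.13 -1.07 0.43 0;3.13 -1.07 0.43 0")

```text
time: 18.7
tool_pos: [0.4749, 0.0399, 0.0532]
tcp_rot: [-0.029, 1.0, -0.0, 0.0]
force: [0.7, 0.1, 0.2]
opening: 0.0854
finger_force: 0.0
```

Emit:
send_rows(targets="0 0 0 -0.097;0 0 0 -0.097;0 0 0 -0.097;2.7 0.02 0.99 0;2.7 0.02 0.99 0")

```text
time: 19.12
tool_pos: [0.4267, 0.023, 0.034]
tcp_rot: [-0.174, 0.985, 0.001, 0.002]
force: [-0.0, -0.6, -0.3]
opening: 0.0856
finger_force: 0.0
```

Emit:
send_rows(targets="0 0 0 0;0 0 0 0;0 0 0 0")

```text
time: 19.37
tool_pos: [0.4264, 0.0222, 0.0338]
tcp_rot: [-0.174, 0.985, -0.0, 0.001]
force: [1.0, 0.8, 1.0]
opening: 0.0851
finger_force: 0.0
```

```bash
python3 -c "
from h import *
plan([(.424,.022,.006,3.4907)],2.5)"
```

```text
t 19.37 at [42.64  2.22  7.08] yaw 3.49 F [1.  0.8 1. ] open 0.0851
-> (0.424, 0.022, 0.006, 3.4907) 3x [0.08 0.02 2.16 0]
```

Emit:
send_rows(targets="0.08 0.02 2.16 0;0.08 0.02 2.16 0;0.08 0.02 1.5 0;0 0 0.7 0;0 0 0 0")

```text
time: 19.78
tool_pos: [0.4233, 0.0225, -0.0325]
tcp_rot: [-0.174, 0.985, 0.0, -0.0]
force: [0.7, -0.1, 0.7]
opening: 0.0859
finger_force: 0.0
```

Emit:
send_rows(targets="0 0 0 0;0 0 0 0;0 0 0 0;0 0 0 0;0 0 0 0", hand=-1)

```text
time: 20.2
tool_pos: [0.4242, 0.0222, -0.0305]
tcp_rot: [-0.174, 0.985, -0.0, 0.001]
force: [-0.3, -1.1, 8.4]
opening: 0.0542
finger_force: 62.0
```

Emit:
send_rows(targets="0 0 0 0;0 0 -0.5 0;0 0 -2 0;0 0 -3 0;0 0 -3 0")

```text
time: 20.62
tool_pos: [0.422, 0.0221, 0.0541]
tcp_rot: [-0.174, 0.985, 0.0, -0.001]
force: [0.8, -1.0, -1.9]
opening: 0.0539
finger_force: 64.4
```

```bash
python3 -c "
from h import *
plan([(.424,.022,.09,3.2014),(.6375,-.0215,.09,3.2014),(.6375,-.0215,.045,3.2014)])"
```

```text
t 20.62 at [42.2   2.21  9.11] yaw 3.492 F [ 0.8 -1.  -1.9] open 0.0539
-> (0.424, 0.022, 0.09, 3.2014) 3x [0 0 0 0.097] ; 1x [-0.2 -0.02 0.11 0]
-> (0.6375, -0.0215, 0.09, 3.2014) 7x [-3.01 -0.8 0.0 0]
-> (0.6375, -0.0215, 0.045, 3.2014) 2x [0.01 -0.0 2.25 0]
```

Emit:
send_rows(targets="0 0 0 0.097;0 0 0 0.097;0 0 0 0.097;-3.01 -0.8 0 0;-3.01 -0.8 0 0")

```text
time: 21.03
tool_pos: [0.4832, 0.0087, 0.0536]
tcp_rot: [-0.03, 1.0, -0.001, -0.0]
force: [1.3, 0.6, -3.2]
opening: 0.0541
finger_force: 64.5
```

Emit:
send_rows(targets="-3.01 -0.8 0 0;-3.01 -0.8 0 0;-3.01 -0.8 0 0;-3.01 -0.8 0 0;-3.01 -0.8 0 0")

```text
time: 21.45
tool_pos: [0.6376, -0.0224, 0.0533]
tcp_rot: [-0.029, 1.0, 0.0, -0.0]
force: [0.6, 0.6, -1.7]
opening: 0.0543
finger_force: 64.5
```

Emit:
send_rows(targets="0 0 2 0;0 0 0 0;0 0 0 0;0 0 0 0")

```text
time: 21.78
tool_pos: [0.6359, -0.0211, 0.0336]
tcp_rot: [-0.03, 1.0, 0.0, -0.0]
force: [0.7, -0.2, -2.0]
opening: 0.0541
finger_force: 64.4
```

```bash
python3 -c "
from h import *
plan([(.6375,-.0215,.042,3.2014)])"
```

```text
t 21.78 at [63.59 -2.11  7.06] yaw 3.201 F [ 0.7 -0.2 -2. ] open 0.0541
-> (0.6375, -0.0215, 0.042, 3.2014) 1x [-0.16 -0.05 2.86 0]
```

Emit:
send_rows(targets="-0.16 -0.05 1.5 0;0 0 1 0;0 0 0.4 0;0 0 0.2 0;0 0 0 0")

```text
time: 22.2
tool_pos: [0.6369, -0.0227, 0.002]
tcp_rot: [-0.029, 1.0, -0.001, -0.001]
force: [-2.2, -1.4, 1.2]
opening: 0.0543
finger_force: 64.9
```

Emit:
send_rows(targets="0 0 0.1 0;0 0 0 0")

```text
time: 22.37
tool_pos: [0.637, -0.0226, 0.0017]
tcp_rot: [-0.029, 1.0, -0.001, -0.001]
force: [-5.9, -1.8, 6.7]
opening: 0.0542
finger_force: 65.5
```

Emit:
send_rows(targets="0 0 0.1 0;0 0 0 0")

```text
time: 22.53
tool_pos: [0.6369, -0.0226, 0.0014]
tcp_rot: [-0.029, 1.0, -0.001, -0.001]
force: [-9.1, -3.5, 13.0]
opening: 0.054
finger_force: 66.0
```

Emit:
send_rows(targets="0 0 0.1 0;0 0 0 0")

```text
time: 22.7
tool_pos: [0.6368, -0.0227, 0.0011]
tcp_rot: [-0.029, 1.0, -0.001, -0.001]
force: [-10.3, -3.7, 16.4]
opening: 0.0542
finger_force: 66.5
```

Emit:
send_rows(targets="0 0 -0.25 0;0 0 0 0")

```text
time: 22.87
tool_pos: [0.6388, -0.0219, 0.0024]
tcp_rot: [-0.029, 1.0, 0.0, 0.001]
force: [0.4, -0.4, -1.8]
opening: 0.0542
finger_force: 64.6
```

Emit:
send_rows(targets="0 0 0 0;0 0 0 0;0 0 0 0;0 0 0 0;0 0 0 0", hand=1)

```text
time: 23.28
tool_pos: [0.6383, -0.0219, 0.0015]
tcp_rot: [-0.029, 1.0, 0.0, 0.0]
force: [-0.0, 0.2, 0.7]
opening: 0.0853
finger_force: 0.0
```

Emit:
send_rows(targets="0 0 -1 0;0 0 -3.5 0;0 0 -2 0;3.5 0 0 0;3.5 0 0 0")

```text
time: 23.7
tool_pos: [0.5705, -0.0249, 0.0692]
tcp_rot: [-0.029, 1.0, 0.0, 0.003]
force: [-1.1, -0.9, 0.0]
opening: 0.0856
finger_force: 0.0
```

Emit:
send_rows(targets="3.5 0 0 0;3.5 0 0 0;0 0 0 0;0 0 0 0")

```text
time: 24.03
tool_pos: [0.4968, -0.031, 0.067]
tcp_rot: [-0.03, 1.0, -0.001, -0.0]
force: [0.1, -0.7, -0.1]
opening: 0.0855
finger_force: 0.0
```

```bash
python3 -c "
from h import *
plan([(.4325,-.138,.08,3.665)])
for n in('top','side'):
    im=camera(n); cv2.imwrite(f'pics/{n}2.png',im)
    print(n,'C',chock(n,im,.4325,-.138),[([round(v) for v in d['box']],round(d['confidence'],2)) for d in boxes_of('chock1_c',n)])
print(w2px('top',[[.4325,-.138,.012]]),w2px('side',[[.4325,-.138,.012]]))"
```

```text
t 24.03 at [49.68 -3.1  10.4 ] yaw 3.201 F [ 0.1 -0.7 -0.1] open 0.0855
-> (0.4325, -0.138, 0.08, 3.665) 4x [0 0 0 -0.116] ; 4x [2.73 -1.51 0.6 0]
top C (0.429, -0.1365, [91.0, 97.0], 90.0) [([282, 207, 293, 219], 0.62)]
side C (0.433, -0.1365, [99.0, 97.0], 90.0) [([258, 175, 276, 191], 0.61)]
[[294.08512047 209.58203334]] [[266.18018373 180.17320427]]
```

Emit:
send_rows(targets="0 -3.5 -1 0;0 -3.5 -1 0;0 -3.5 0 0;0 -3.5 0 0;0 -3.5 0 0")

```text
time: 24.65
tool_pos: [0.5101, -0.2066, 0.0871]
tcp_rot: [-0.029, 1.0, 0.0, 0.001]
force: [-0.5, 0.1, 0.1]
opening: 0.0853
finger_force: 0.0
```

Emit:
send_rows(targets="1 -3.5 0 0;1 -3.5 0 0;1 -3.5 0 0;0 0 0 0")

```text
time: 24.98
tool_pos: [0.4832, -0.3214, 0.0855]
tcp_rot: [-0.023, 1.0, -0.001, -0.001]
force: [-1.2, -1.4, -1.0]
opening: 0.0853
finger_force: 0.0
```

```bash
python3 -c "
from h import *
t=camera('top');d=camera('side'); cv2.imwrite('pics/top3.png',t);cv2.imwrite('pics/side3.png',d)
for n,im in(('top',t),('side',d)):
    print(n,'C',chock(n,im,.4325,-.138),'A',chock(n,im,.629,.103,.041,.045),'B',chock(n,im,.637,-.022,.041,.045))
a=ortho('top',t,.035,.37,.72,-.26,.22,800); b=ortho('side',d,.035,.37,.72,-.26,.22,800)
cv2.imwrite('pics/v3.png',np.vstack([a,b]))
print(a.shape)"
```

```text
top C (0.4324, -0.1396, [44.0, 60.0], 59.3) A (0.6274, 0.1023, [46.0, 57.0], 86.2) B (0.6362, -0.0235, [45.0, 55.0], 86.5)
side C (0.4328, -0.1356, [57.0, 78.0], 58.4) A (0.6283, 0.1066, [45.0, 74.0], 87.0) B (0.6369, -0.0184, [45.0, 77.0], 86.4)
(280, 384, 3)
```

View pics/v3.png

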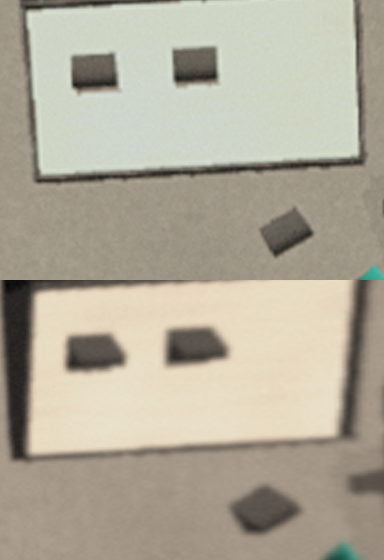

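Chocks A and B sit square on the rack's upper half, at (94,71) and (195,65) in the top ortho. C is unmoved at (287,232). I moved the gripper the wrong way along y but over clear space, so C is next.

```bash
python3 -c "
from h import *
plan([(.4325,-.1385,.09,3.67),(.4325,-.1385,.05,3.67)],3.4);print(get_state()['q'].round(2))"
```

```text
t 25.08 at [ 48.52 -31.35  12.33] yaw 3.195 F [0.7 0.6 0. ] open 0.0849
-> (0.4325, -0.1385, 0.09, 3.67) 4x [0 0 0 -0.119] ; 6x [-0.71 2.96 0.55 0]
-> (0.4325, -0.1385, 0.05, 3.67) 2x [-0.01 0.0 2.01 0]
[ 1.38  0.87 -1.25  1.81  0.9   1.17  1.45]
```

Emit:
send_rows(targets="0 0 0 -0.119;0 0 0 -0.119;0 0 0 -0.119;0 0 0 -0.119")

```text
time: 25.42
tool_pos: [0.4863, -0.3094, 0.087]
tcp_rot: [-0.268, 0.963, 0.0, 0.001]
force: [0.2, 0.4, -0.4]
opening: 0.0858
finger_force: 0.0
```

Emit:
send_rows(targets="-0.71 2.96 0.55 0;-0.71 2.96 0.55 0;-0.71 2.96 0.55 0;-0.71 2.96 0.55 0;-0.71 2.96 0.55 0")

```text
time: 25.83
tool_pos: [0.4403, -0.1628, 0.0592]
tcp_rot: [-0.265, 0.964, 0.0, 0.001]
force: [0.0, 0.3, -0.9]
opening: 0.0852
finger_force: 0.0
```

Emit:
send_rows(targets="-0.71 2.96 0.55 0;0 0 2 0;0 0 0 0;0 0 0 0;0 0 0 0")

```text
time: 26.25
tool_pos: [0.4322, -0.1367, 0.0343]
tcp_rot: [-0.264, 0.964, -0.0, 0.0]
force: [0.5, -0.6, 0.5]
opening: 0.0855
finger_force: 0.0
```

```bash
python3 -c "
from h import *
plan([(.4325,-.1385,.007,3.67)],2.5);print(get_state()['q'].round(2))"
```

```text
t 26.25 at [ 43.22 -13.67   7.13] yaw 3.676 F [ 0.5 -0.6  0.5] open 0.0855
-> (0.4325, -0.1385, 0.007, 3.67) 1x [0 0 0 0.006] ; 3x [0.02 -0.06 2.14 0]
[ 1.26  0.86 -1.33  2.13  1.02  1.04  1.47]
```

Emit:
send_rows(targets="0.02 -0.06 2.14 0;0.02 -0.06 2.14 0;0.02 -0.06 1.5 0;0 0 0.65 0;0 0 0 0")

```text
time: 26.67
tool_pos: [0.4315, -0.1391, -0.0312]
tcp_rot: [-0.263, 0.965, 0.0, -0.0]
force: [1.0, -0.5, 0.0]
opening: 0.0853
finger_force: 0.0
```

Emit:
send_rows(targets="0 0 0 0;0 0 0 0;0 0 0 0;0 0 0 0;0 0 0 0", hand=-1)

```text
time: 27.08
tool_pos: [0.4325, -0.1389, -0.0292]
tcp_rot: [-0.264, 0.965, -0.001, 0.001]
force: [-0.6, 0.3, 8.7]
opening: 0.0537
finger_force: 62.2
```

Emit:
send_rows(targets="0 0 0 0;0 0 -0.5 0;0 0 -2 0;0 0 -3 0;0 0 -3 0")

```text
time: 27.5
tool_pos: [0.4305, -0.1384, 0.0553]
tcp_rot: [-0.264, 0.964, 0.001, -0.001]
force: [1.8, -1.4, -2.5]
opening: 0.0539
finger_force: 64.3
```

Emit:
send_rows(targets="0 0 0 0.119;0 0 0 0.119;0 0 0 0.119;0 0 0 0.118")

```text
time: 27.83
tool_pos: [0.4314, -0.139, 0.0549]
tcp_rot: [-0.027, 1.0, -0.0, 0.0]
force: [0.3, 0.4, -2.6]
opening: 0.0539
finger_force: 64.4
```

```bash
python3 -c "
from h import *
plan([(.645,-.1463,.075,3.2014)],3.4);print(get_state()['q'].round(2))"
```

```text
t 27.83 at [ 43.14 -13.9    9.19] yaw 3.195 F [ 0.3  0.4 -2.6] open 0.0539
-> (0.645, -0.1463, 0.075, 3.2014) 1x [0 0 0 -0.007] ; 7x [-3.04 -0.29 0.24 0]
[ 1.25  0.75 -1.29  2.12  0.9   0.99  1.08]
```

Emit:
send_rows(targets="-3.04 -0.29 0 -0.007;-3.04 -0.29 0 0;-3.04 -0.29 0 0;-3.04 -0.29 0 0;-3.04 -0.29 0 0")

```text
time: 28.25
tool_pos: [0.5851, -0.1436, 0.0547]
tcp_rot: [-0.033, 0.999, -0.0, -0.0]
force: [0.5, -0.6, -2.6]
opening: 0.0544
finger_force: 64.4
```

Emit:
send_rows(targets="-3.04 -0.29 0.7 0;-3.04 -0.29 0.7 0;0 0 0 0;0 0 0 0;0 0 0 0")

```text
time: 28.67
tool_pos: [0.6443, -0.1446, 0.0402]
tcp_rot: [-0.033, 0.999, 0.0, -0.001]
force: [-0.1, -0.2, -3.0]
opening: 0.0539
finger_force: 64.4
```

```bash
python3 -c "
from h import *
plan([(.645,-.1463,.042,3.2014)],3.4)"
```

```text
t 28.67 at [ 64.43 -14.46   7.72] yaw 3.209 F [-0.1 -0.2 -3. ] open 0.0539
-> (0.645, -0.1463, 0.042, 3.2014) 1x [0 0 0 0.007] ; 2x [-0.03 -0.09 1.76 0]
```

Emit:
send_rows(targets="-0.03 -0.09 1.76 0.008;-0.03 -0.09 1.2 0;0 0 0.5 0;0 0 0.2 0;0 0 0 0")

```text
time: 29.08
tool_pos: [0.6432, -0.1483, 0.0031]
tcp_rot: [-0.029, 1.0, -0.001, -0.002]
force: [-4.7, -2.5, 3.8]
opening: 0.0542
finger_force: 65.0
```

Emit:
send_rows(targets="0 0 0.1 0;0 0 0 0")

```text
time: 29.25
tool_pos: [0.6434, -0.1482, 0.0028]
tcp_rot: [-0.029, 1.0, -0.001, -0.002]
force: [-6.7, -1.6, 7.7]
opening: 0.054
finger_force: 65.5
```

Emit:
send_rows(targets="0 0 0.1 0;0 0 0 0")

```text
time: 29.42
tool_pos: [0.6433, -0.1482, 0.0025]
tcp_rot: [-0.029, 1.0, -0.001, -0.002]
force: [-9.4, -1.8, 12.2]
opening: 0.0539
finger_force: 65.9
```

Emit:
send_rows(targets="0 0 -0.2 0;0 0 0 0")

```text
time: 29.58
tool_pos: [0.6455, -0.1474, 0.0038]
tcp_rot: [-0.029, 1.0, -0.0, 0.0]
force: [0.2, -0.0, -2.3]
opening: 0.0541
finger_force: 64.4
```

Emit:
send_rows(targets="0 0 0 0;0 0 0 0;0 0 0 0;0 0 0 0;0 0 0 0", hand=1)

```text
time: 30.0
tool_pos: [0.646, -0.1468, 0.0037]
tcp_rot: [-0.029, 1.0, 0.0, 0.0]
force: [-0.0, -0.0, -0.7]
opening: 0.0853
finger_force: 0.0
```

Emit:
send_rows(targets="0 0 -1 0;0 0 -3.5 0;0 0 -3.5 0;0 0 -2 0;0 0 0 0")

```text
time: 30.42
tool_pos: [0.6495, -0.1461, 0.1103]
tcp_rot: [-0.029, 1.0, -0.0, 0.004]
force: [0.7, 1.1, 0.1]
opening: 0.0853
finger_force: 0.0
```

```bash
python3 -c "
from h import *
plan([(.446,-.3405,.11,3.2),(.446,-.3405,.0165,3.2)],3.4)
t=camera('top');d=camera('side')
for n,im in(('top',t),('side',d)):
    print(n,'A',chock(n,im,.629,.103,.041,.045),'B',chock(n,im,.637,-.022,.041,.045),'C',chock(n,im,.643,-.147,.041,.045))
    print([([round(v) for v in d['box']],round(d['confidence'],2)) for d in boxes_of('tube1_c',n)])
    K=w2px(n,[[.446,-.3405,.029],[.51,-.337,.029],[.573,-.3335,.029]]);print(K.round(1).tolist())
"
```

```text
t 30.42 at [ 64.95 -14.61  14.73] yaw 3.2 F [0.7 1.1 0.1] open 0.0853
-> (0.446, -0.3405, 0.11, 3.2) 9x [2.38 -2.02 0.41 0]
-> (0.446, -0.3405, 0.0165, 3.2) 3x [0.01 -0.01 3.13 0]
top A (0.6279, 0.1023, [45.0, 57.0], 86.2) B (0.6362, -0.0236, [45.0, 55.0], 86.5) C (0.6433, -0.1486, [42.0, 61.0], 87.7)
[([349, 198, 373, 214], 0.54)]
[[359.6, 206.2], [358.1, 185.9], [356.7, 166.2]]
side A (0.6285, 0.1065, [45.0, 74.0], 87.4) B (0.6373, -0.0187, [45.0, 78.0], 85.0) C (0.632, -0.147, [68.0, 90.0], 90.0)
[([260, 136, 269, 155], 0.72)]
[[263.0, 142.3], [246.8, 142.5], [230.9, 142.7]]
```

Emit:
send_rows(targets="2.38 -2.02 0.41 0;2.38 -2.02 0.41 0;2.38 -2.02 0.41 0;2.38 -2.02 0.41 0;2.38 -2.02 0.41 0")

```text
time: 31.03
tool_pos: [0.5307, -0.2551, 0.0815]
tcp_rot: [-0.029, 1.0, 0.001, -0.001]
force: [0.3, -0.6, 0.3]
opening: 0.0852
finger_force: 0.0
```

Emit:
send_rows(targets="2.38 -2.02 0.41 0;2.38 -2.02 0.41 0;2.38 -2.02 0.41 0;2.38 -2.02 0.41 0;0 0 0 0")

```text
time: 31.45
tool_pos: [0.4353, -0.3465, 0.0634]
tcp_rot: [-0.024, 1.0, 0.0, -0.004]
force: [-0.3, -0.7, -1.2]
opening: 0.0857
finger_force: 0.0
```

Emit:
send_rows(targets="0 0 0 0;0 0 0 0")

```text
time: 31.62
tool_pos: [0.4423, -0.3402, 0.0661]
tcp_rot: [-0.029, 1.0, 0.001, -0.0]
force: [1.0, -0.1, -0.0]
opening: 0.0854
finger_force: 0.0
```

```bash
python3 -c "
from h import *
plan([(.445,-.342,.016,3.2)],3.2)"
```

```text
t 31.62 at [ 44.23 -34.02  10.31] yaw 3.2 F [ 1.  -0.1 -0. ] open 0.0854
-> (0.445, -0.342, 0.016, 3.2) 3x [-0.09 -0.07 2.9 0]
```

Emit:
send_rows(targets="-0.27 -0.17 1.5 0;0 0 2 0;0 0 2 0;0 0 1.5 0;0 0 1 0")

```text
time: 32.03
tool_pos: [0.4454, -0.3406, -0.0154]
tcp_rot: [-0.03, 1.0, 0.001, -0.001]
force: [-0.6, -0.9, 0.2]
opening: 0.0853
finger_force: 0.0
```

Emit:
send_rows(targets="0 0 0.7 0;0 0 0 0")

```text
time: 32.2
tool_pos: [0.4452, -0.3413, -0.0216]
tcp_rot: [-0.03, 1.0, 0.001, -0.001]
force: [-0.2, -0.2, 0.0]
opening: 0.0856
finger_force: 0.0
```

Emit:
send_rows(targets="0 0 0 0;0 0 0 0;0 0 0 0;0 0 0 0;0 0 0 0", hand=-1)

```text
time: 32.62
tool_pos: [0.4466, -0.3423, -0.0189]
tcp_rot: [-0.029, 1.0, -0.0, 0.001]
force: [0.8, 1.5, 7.3]
opening: 0.0594
finger_force: 66.1
```

Emit:
send_rows(targets="0 0 0 0;0 0 -0.5 0;0 0 -2 0;0 0 -3 0;0 0 -3 0")

```text
time: 33.03
tool_pos: [0.4435, -0.3422, 0.0646]
tcp_rot: [-0.029, 1.0, 0.001, -0.002]
force: [1.2, -1.0, -3.5]
opening: 0.0592
finger_force: 66.1
```

```bash
python3 -c "
from h import *
plan([(.445,-.342,.13,3.2014),(.655,.1046,.1,3.2014)],3.4)"
```

```text
t 33.03 at [ 44.35 -34.22  10.16] yaw 3.199 F [ 1.2 -1.  -3.5] open 0.0592
-> (0.445, -0.342, 0.13, 3.2014) 1x [-0.15 0.01 -2.84 0]
-> (0.655, 0.1046, 0.1, 3.2014) 15x [-1.57 2.89 0.2 0]
```

Emit:
send_rows(targets="0 0 -2.8 0;-1.57 2.89 0 0;-1.57 2.89 0 0;-1.57 2.89 0 0;-1.57 2.89 0 0")

```text
time: 33.45
tool_pos: [0.5006, -0.2232, 0.0926]
tcp_rot: [-0.028, 1.0, -0.0, -0.001]
force: [-0.1, -0.0, -3.7]
opening: 0.0593
finger_force: 66.3
```

Emit:
send_rows(targets="-1.57 2.89 0 0;-1.57 2.89 0 0;-1.57 2.89 0 0;-1.57 2.89 0 0;-1.57 2.89 0 0")

```text
time: 33.87
tool_pos: [0.5709, -0.0741, 0.0923]
tcp_rot: [-0.029, 1.0, -0.001, -0.001]
force: [0.7, -0.1, -3.9]
opening: 0.059
finger_force: 66.3
```

Emit:
send_rows(targets="-1.57 2.89 0.3 0;-1.57 2.89 0.3 0;-1.57 2.89 0.3 0;-1.57 2.89 0.3 0;-1.57 2.89 0.3 0")

```text
time: 34.28
tool_pos: [0.6411, 0.0745, 0.0769]
tcp_rot: [-0.029, 1.0, -0.001, -0.001]
force: [0.7, -0.8, -2.8]
opening: 0.059
finger_force: 66.3
```

Emit:
send_rows(targets="-1.57 2.89 0.3 0;0 0 0.5 0;0 0 0 0;0 0 0 0;0 0 0 0")

```text
time: 34.7
tool_pos: [0.6549, 0.1019, 0.0692]
tcp_rot: [-0.028, 1.0, -0.001, -0.001]
force: [1.1, -0.8, -3.2]
opening: 0.0589
finger_force: 66.5
```

```bash
python3 -c "
from h import *
plan([(.655,.1046,.055,3.2014)],3.2)"
```

```text
t 34.7 at [65.49 10.19 10.62] yaw 3.198 F [ 1.1 -0.8 -3.2] open 0.0589
-> (0.655, 0.1046, 0.055, 3.2014) 2x [-0.01 0.13 2.56 0]
```

Emit:
send_rows(targets="-0.05 0.13 2.5 0;-0.05 0.13 2 0;0 0 0.6 0;0 0 0 0;0 0 0 0")

```text
time: 35.12
tool_pos: [0.6557, 0.106, 0.0184]
tcp_rot: [-0.029, 1.0, -0.0, -0.001]
force: [0.1, -0.2, -3.9]
opening: 0.0592
finger_force: 66.4
```

Emit:
send_rows(targets="0 0 0.5 0;0 0 0.2 0;0 0 0 0")

```text
time: 35.37
tool_pos: [0.6562, 0.1066, 0.0119]
tcp_rot: [-0.029, 1.0, -0.0, 0.0]
force: [0.1, -0.1, -4.7]
opening: 0.0589
finger_force: 66.5
```

Emit:
send_rows(targets="0 0 0.15 0;0 0 0 0")

```text
time: 35.53
tool_pos: [0.6562, 0.1068, 0.0105]
tcp_rot: [-0.029, 1.0, 0.0, 0.0]
force: [-0.6, -0.1, -4.2]
opening: 0.0589
finger_force: 66.5
```

Emit:
send_rows(targets="0 -0.22 0 0;0 0 0.1 0;0 0 0 0")

```text
time: 35.78
tool_pos: [0.6569, 0.1042, 0.0098]
tcp_rot: [-0.029, 1.0, -0.0, 0.001]
force: [1.3, 0.2, -2.2]
opening: 0.0592
finger_force: 66.8
```

Emit:
send_rows(targets="0 0 0.1 0;0 0 0 0")

```text
time: 35.95
tool_pos: [0.6574, 0.1044, 0.0095]
tcp_rot: [-0.029, 1.0, -0.0, 0.001]
force: [-0.4, -1.2, 3.3]
opening: 0.059
finger_force: 67.5
```

Emit:
send_rows(targets="0 0 0.1 0;0 0 0 0")

```text
time: 36.12
tool_pos: [0.6579, 0.1046, 0.0091]
tcp_rot: [-0.029, 1.0, -0.0, 0.002]
force: [0.0, -2.7, 7.3]
opening: 0.0586
finger_force: 68.1
```

Emit:
send_rows(targets="0 0 0.1 0;0 0 0 0")

```text
time: 36.28
tool_pos: [0.6584, 0.1048, 0.0088]
tcp_rot: [-0.029, 1.0, 0.0, 0.002]
force: [0.3, -2.4, 10.5]
opening: 0.0592
finger_force: 68.6
```

Emit:
send_rows(targets="0 0 -0.25 0;0 0 0 0")

```text
time: 36.45
tool_pos: [0.657, 0.1046, 0.0096]
tcp_rot: [-0.029, 1.0, 0.0, 0.001]
force: [0.0, -1.1, 4.9]
opening: 0.0593
finger_force: 67.4
```

Emit:
send_rows(targets="0 0 0 0;0 0 0 0;0 0 0 0;0 0 0 0;0 0 0 0", hand=1)

```text
time: 36.87
tool_pos: [0.6559, 0.1046, 0.0085]
tcp_rot: [-0.029, 1.0, 0.0, -0.0]
force: [-0.2, 0.3, 0.2]
opening: 0.0854
finger_force: 0.0
```

Emit:
send_rows(targets="0 0 -0.5 0;0 0 -2 0;0 0 -3.5 0;0 0 -3 0;0 0 0 0")

```text
time: 37.28
tool_pos: [0.6601, 0.1073, 0.1076]
tcp_rot: [-0.029, 1.0, 0.002, 0.005]
force: [1.0, 1.8, 0.2]
opening: 0.0853
finger_force: 0.0
```

```bash
python3 -c "
from h import *
plan([(.5095,-.339,.13,3.2014)],3.4)
t=camera('top');d=camera('side');cv2.imwrite('pics/top4.png',t);cv2.imwrite('pics/side4.png',d)
K=w2px('side',[[.655,.1046,.055]]);print(K)
print([([round(v) for v in d['box']],round(d['confidence'],2)) for d in boxes_of('tube1_c','side')],[([round(v) for v in d['box']],round(d['confidence'],2)) for d in boxes_of('tube1_c','top')])"
```

```text
t 37.28 at [66.01 10.73 14.46] yaw 3.2 F [1.  1.8 0.2] open 0.0853
-> (0.5095, -0.339, 0.13, 3.2014) 14x [1.26 -3.12 0.1 0]
[[194.08310824 222.05109294]]
[] [([208, 125, 228, 144], 0.75)]
```

Emit:
send_rows(targets="1.26 -3.12 0.1 0;1.26 -3.12 0.1 0;1.26 -3.12 0.1 0;1.26 -3.12 0.1 0;1.26 -3.12 0.1 0")

```text
time: 37.9
tool_pos: [0.6007, -0.0564, 0.0926]
tcp_rot: [-0.029, 1.0, 0.0, -0.001]
force: [-0.2, 0.6, 0.0]
opening: 0.0852
finger_force: 0.0
```

Emit:
send_rows(targets="1.26 -3.12 0.1 0;1.26 -3.12 0.1 0;1.26 -3.12 0.1 0;1.26 -3.12 0.1 0;1.26 -3.12 0.1 0")

```text
time: 38.32
tool_pos: [0.5469, -0.2157, 0.0877]
tcp_rot: [-0.029, 1.0, 0.0, -0.001]
force: [1.0, -0.2, -0.6]
opening: 0.0853
finger_force: 0.0
```

Emit:
send_rows(targets="1.26 -3.12 0.1 0;1.26 -3.12 0.1 0;1.26 -3.12 0.1 0;1.26 -3.12 0.1 0;0 0 0 0")

```text
time: 38.73
tool_pos: [0.5007, -0.351, 0.0823]
tcp_rot: [-0.023, 1.0, -0.001, -0.003]
force: [-0.3, -1.5, -0.6]
opening: 0.0851
finger_force: 0.0
```

Emit:
send_rows(targets="0 0 1 0;0 0 1 0;0 0 0 0;0 0 0 0")

```text
time: 39.07
tool_pos: [0.5053, -0.3394, 0.0635]
tcp_rot: [-0.031, 1.0, 0.001, -0.001]
force: [-0.3, 0.3, 0.5]
opening: 0.0851
finger_force: 0.0
```

```bash
python3 -c "
from h import *
plan([(.5095,-.3385,.016,3.2014)],3.4)
t=camera('top');d=camera('side');cv2.imwrite('pics/top5.png',t);cv2.imwrite('pics/side5.png',d)
print(w2px('side',[[.655,.1046,.055]]),w2px('top',[[.655,.1046,.055]]))
for n in('top','side'):print([([round(v) for v in d['box']],round(d['confidence'],2)) for d in boxes_of('tube1_c',n)])
a=ortho('top',t,.05,.50,.73,-.23,.19,900); b=ortho('side',d,.05,.50,.73,-.23,.19,900); cv2.imwrite('pics/v5.png',np.vstack([a,b]))"
```

```text
t 39.07 at [ 50.53 -33.94  10.05] yaw 3.203 F [-0.3  0.3  0.5] open 0.0851
-> (0.5095, -0.3385, 0.016, 3.2014) 3x [-0.14 0.02 2.82 0]
[[194.08310824 222.05109294]] [[218.58902391 135.83972711]]
[([209, 125, 230, 144], 0.56)]
[([187, 212, 204, 238], 0.54)]
```

View pics/v5.png

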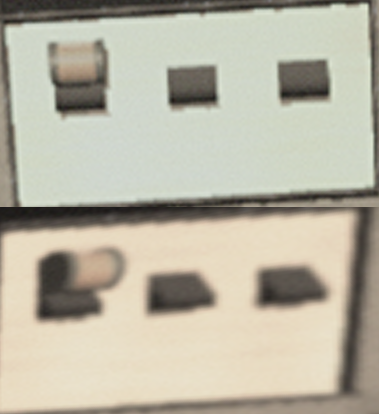

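The tube lies at (78,62) in the top ortho, centred against chock A; B at (192,85) and C at (303,80) are still free. Next is tube 2.

Emit:
send_rows(targets="-0.42 0.06 1.5 0;0 0 2 0;0 0 2 0;0 0 1.3 0;0 0 1 0")

```text
time: 39.68
tool_pos: [0.5091, -0.3405, -0.0151]
tcp_rot: [-0.029, 1.0, 0.0, -0.001]
force: [-0.2, -0.5, 0.1]
opening: 0.0855
finger_force: 0.0
```

Emit:
send_rows(targets="0 0 0.55 0;0 0 0 0")

```text
time: 39.85
tool_pos: [0.5093, -0.3405, -0.0198]
tcp_rot: [-0.029, 1.0, 0.001, -0.001]
force: [-0.6, 1.1, 0.2]
opening: 0.0853
finger_force: 0.0
```

Emit:
send_rows(targets="0 0 0 0;0 0 0 0;0 0 0 0;0 0 0 0;0 0 0 0", hand=-1)

```text
time: 40.27
tool_pos: [0.511, -0.3412, -0.0173]
tcp_rot: [-0.029, 1.0, -0.0, 0.001]
force: [1.3, 1.0, 6.1]
opening: 0.0593
finger_force: 65.7
```

Emit:
send_rows(targets="0 0 0 0;0 0 -0.5 0;0 0 -3 0;0 0 -3.5 0;0 0 -3.5 0")

```text
time: 40.68
tool_pos: [0.5083, -0.3406, 0.0865]
tcp_rot: [-0.029, 1.0, 0.001, -0.001]
force: [1.5, -0.1, -1.6]
opening: 0.0591
finger_force: 65.5
```

```bash
python3 -c "
from h import *
plan([(.6655,-.0215,.115,3.2014)],3.4)"
```

```text
t 40.68 at [ 50.83 -34.06  12.35] yaw 3.2 F [ 1.5 -0.1 -1.6] open 0.0591
-> (0.6655, -0.0215, 0.115, 3.2014) 11x [-1.6 2.81 0.08 0]
```

Emit:
send_rows(targets="-1.6 2.81 0 0;-1.6 2.81 0 0;-1.6 2.81 0 0;-1.6 2.81 0 0;-1.6 2.81 0 0")

```text
time: 41.1
tool_pos: [0.5811, -0.1954, 0.0862]
tcp_rot: [-0.029, 1.0, -0.0, -0.001]
force: [0.6, -0.7, -2.3]
opening: 0.0589
finger_force: 65.9
```

Emit:
send_rows(targets="-1.6 2.81 0 0;-1.6 2.81 0 0;-1.6 2.81 0 0;-1.6 2.81 0 0;-1.6 2.81 0 0")

```text
time: 41.52
tool_pos: [0.6529, -0.0503, 0.0859]
tcp_rot: [-0.029, 1.0, -0.0, -0.001]
force: [0.1, -0.3, -2.9]
opening: 0.0589
finger_force: 65.9
```

Emit:
send_rows(targets="-1.6 2.81 0.5 0;0 0 1.5 0;0 0 0 0;0 0 0 0;0 0 0 0")

```text
time: 41.93
tool_pos: [0.667, -0.0237, 0.0661]
tcp_rot: [-0.028, 1.0, -0.0, -0.0]
force: [0.1, 0.0, -1.5]
opening: 0.0592
finger_force: 65.7
```

```bash
python3 -c "
from h import *
plan([(.6655,-.0215,.055,3.2014)],3.4)"
```

```text
t 41.93 at [66.7  -2.37 10.31] yaw 3.198 F [ 0.1  0.  -1.5] open 0.0592
-> (0.6655, -0.0215, 0.055, 3.2014) 2x [0.07 0.12 2.41 0]
```

Emit:
send_rows(targets="0.05 0.08 2.4 0;0 0 1.8 0;0 0 0.6 0;0 0 0 0;0 0 0 0")

```text
time: 42.35
tool_pos: [0.6666, -0.022, 0.0182]
tcp_rot: [-0.029, 1.0, 0.0, -0.0]
force: [0.8, 0.2, -1.6]
opening: 0.0591
finger_force: 65.8
```

Emit:
send_rows(targets="0 0 0.2 0;0 0 0 0;0 0 0 0")

```text
time: 42.6
tool_pos: [0.6674, -0.0213, 0.0171]
tcp_rot: [-0.029, 1.0, 0.0, 0.001]
force: [-0.2, 0.3, -1.9]
opening: 0.059
finger_force: 65.8
```

Emit:
send_rows(targets="0.1 0 0.3 0;0 0 0.1 0;0 0 0 0")

```text
time: 42.85
tool_pos: [0.6656, -0.0215, 0.012]
tcp_rot: [-0.029, 1.0, -0.0, -0.0]
force: [-0.1, -0.5, -2.0]
opening: 0.0589
finger_force: 65.8
```

Emit:
send_rows(targets="0 0 0.1 0;0 0 0 0")

```text
time: 43.02
tool_pos: [0.6659, -0.0214, 0.0113]
tcp_rot: [-0.029, 1.0, 0.0, 0.0]
force: [0.6, 0.9, -2.5]
opening: 0.0592
finger_force: 65.8
```

Emit:
send_rows(targets="0 0 0.1 0;0 0 0 0")

```text
time: 43.18
tool_pos: [0.6665, -0.0213, 0.0108]
tcp_rot: [-0.029, 1.0, 0.0, 0.001]
force: [1.0, 0.3, 0.1]
opening: 0.0589
finger_force: 66.2
```

Emit:
send_rows(targets="0 0 0.1 0;0 0 0 0")

```text
time: 43.35
tool_pos: [0.6669, -0.0212, 0.0105]
tcp_rot: [-0.029, 1.0, -0.0, 0.001]
force: [0.9, -0.6, 5.7]
opening: 0.0592
finger_force: 66.6
```

Contact. I'll back off slightly and release, then move over the third tube.

Emit:
send_rows(targets="0 0 -0.12 0;0 0 0 0")

```text
time: 43.52
tool_pos: [0.6663, -0.0214, 0.0109]
tcp_rot: [-0.029, 1.0, 0.0, 0.0]
force: [0.4, 0.7, 1.8]
opening: 0.0591
finger_force: 66.1
```

Emit:
send_rows(targets="0 0 0 0;0 0 0 0;0 0 0 0;0 0 0 0;0 0 0 0", hand=1)

```text
time: 43.93
tool_pos: [0.6657, -0.0215, 0.0104]
tcp_rot: [-0.029, 1.0, 0.0, -0.0]
force: [0.5, -0.2, -0.2]
opening: 0.0852
finger_force: 0.0
```

Emit:
send_rows(targets="0 0 -0.5 0;0 0 -2 0;0 0 -3.5 0;0 0 -3 0;0 0 0 0")

```text
time: 44.35
tool_pos: [0.6702, -0.0194, 0.1094]
tcp_rot: [-0.029, 1.0, 0.001, 0.005]
force: [0.2, 0.8, 0.4]
opening: 0.0855
finger_force: 0.0
```

```bash
python3 -c "
from h import *
plan([(.573,-.337,.12,3.2014)],3.4)
camera('top')
print(w2px('top',[[.6637,-.0209,.055]]),[([round(v) for v in d['box']],round(d['confidence'],2)) for d in boxes_of('tube1_c','top')])"
```

```text
t 44.35 at [67.02 -1.94 14.64] yaw 3.2 F [0.2 0.8 0.4] open 0.0855
-> (0.573, -0.337, 0.12, 3.2014) 10x [1.16 -3.11 0.26 0]
[[258.6949812  134.06103644]] [([207, 127, 228, 146], 0.63)]
```

Emit:
send_rows(targets="1.16 -3.11 0.26 0;1.16 -3.11 0.26 0;1.16 -3.11 0.26 0;1.16 -3.11 0.26 0;1.16 -3.11 0.26 0")

```text
time: 44.87
tool_pos: [0.6156, -0.1815, 0.0868]
tcp_rot: [-0.029, 1.0, -0.0, -0.001]
force: [0.7, -0.2, -0.3]
opening: 0.0852
finger_force: 0.0
```

Emit:
send_rows(targets="1.16 -3.11 0.26 0;1.16 -3.11 0.26 0;1.16 -3.11 0.26 0;1.16 -3.11 0.26 0;1.16 -3.11 0.26 0")

```text
time: 45.28
tool_pos: [0.5667, -0.3402, 0.0738]
tcp_rot: [-0.029, 1.0, 0.0, -0.001]
force: [-0.1, -0.4, -0.2]
opening: 0.0853
finger_force: 0.0
```

Emit:
send_rows(targets="0 0 1.5 0;0 0 0.5 0;0 0 0 0;0 0 0 0")

```text
time: 45.62
tool_pos: [0.5683, -0.3364, 0.0543]
tcp_rot: [-0.03, 1.0, 0.001, -0.0]
force: [0.6, 0.4, -0.0]
opening: 0.0853
finger_force: 0.0
```

```bash
python3 -c "
from h import *
plan([(.5735,-.3395,.017,3.2014)],3.4)
for n in('top','side'):
    camera(n);print(w2px(n,[[.6637,-.0209,.055]]),w2px(n,[[.575,-.338,.029]]),[([round(v) for v in d['box']],round(d['confidence'],2)) for d in boxes_of('tube1_c',n)])"
```

```text
t 45.62 at [ 56.83 -33.64   9.13] yaw 3.202 F [ 0.6  0.4 -0. ] open 0.0853
-> (0.5735, -0.3395, 0.017, 3.2014) 3x [-0.17 -0.11 2.48 0]
[[258.6949812  134.06103644]] [[358.13462796 165.64520738]] [([209, 126, 229, 142], 0.5)]
[[196.72773722 193.20939203]] [[230.46308808 141.97687901]] [([188, 214, 203, 234], 0.67)]
```

Emit:
send_rows(targets="-0.5 -0.28 1 0;0 0 2 0;0 0 2 0;0 0 1.2 0;0 0 0.8 0")

```text
time: 46.23
tool_pos: [0.5711, -0.3403, -0.0195]
tcp_rot: [-0.029, 1.0, 0.001, -0.002]
force: [-0.1, -0.5, -0.7]
opening: 0.0853
finger_force: 0.0
```

Emit:
send_rows(targets="0 0 0.4 0;0 0 0 0")

```text
time: 46.4
tool_pos: [0.5725, -0.3405, -0.0212]
tcp_rot: [-0.029, 1.0, 0.001, -0.001]
force: [-0.9, -0.1, -0.0]
opening: 0.0851
finger_force: 0.0
```

Emit:
send_rows(targets="0 0 0 0;0 0 0 0;0 0 0 0;0 0 0 0;0 0 0 0", hand=-1)

```text
time: 46.82
tool_pos: [0.5747, -0.3405, -0.0179]
tcp_rot: [-0.029, 1.0, -0.0, 0.001]
force: [-0.3, 3.0, 5.5]
opening: 0.059
finger_force: 66.5
```

Emit:
send_rows(targets="0 0 0 0;0 0 -0.5 0;0 0 -3 0;0 0 -3.5 0;0 0 -3.5 0")

```text
time: 47.23
tool_pos: [0.5715, -0.3417, 0.0852]
tcp_rot: [-0.029, 1.0, 0.0, -0.002]
force: [0.9, -0.6, -2.7]
opening: 0.0591
finger_force: 66.2
```

```bash
python3 -c "
from h import *
plan([(.672,-.146,.115,3.2014)],3.4)"
```

```text
t 47.23 at [ 57.15 -34.17  12.22] yaw 3.199 F [ 0.9 -0.6 -2.7] open 0.0591
-> (0.672, -0.146, 0.115, 3.2014) 7x [-1.59 2.71 0.1 0]
```

Emit:
send_rows(targets="-1.59 2.71 0 0;-1.59 2.71 0 0;-1.59 2.71 0 0;-1.59 2.71 0 0;-1.59 2.71 0 0")

```text
time: 47.65
tool_pos: [0.6444, -0.2015, 0.085]
tcp_rot: [-0.028, 1.0, -0.001, -0.001]
force: [0.1, 0.5, -3.2]
opening: 0.0591
finger_force: 66.5
```

Emit:
send_rows(targets="-1.59 2.71 0.5 0;-1.59 2.71 1 0;0 0 0.5 0;0 0 0 0;0 0 0 0")

```text
time: 48.07
tool_pos: [0.6725, -0.1463, 0.0645]
tcp_rot: [-0.029, 1.0, -0.001, -0.001]
force: [-0.9, -1.7, -3.3]
opening: 0.0592
finger_force: 66.5
```

Emit:
send_rows(targets="0 0 2 0;0 0 1.5 0;0 0 0 0;0 0 0 0;0 0 0 0")

```text
time: 48.48
tool_pos: [0.6734, -0.1462, 0.0309]
tcp_rot: [-0.028, 1.0, 0.0, 0.0]
force: [-0.9, -0.2, -3.0]
opening: 0.0591
finger_force: 66.4
```

```bash
python3 -c "
from h import *
plan([(.672,-.146,.055,3.2014)],3.4)"
```

```text
t 48.48 at [ 67.34 -14.62   6.79] yaw 3.198 F [-0.9 -0.2 -3. ] open 0.0591
-> (0.672, -0.146, 0.055, 3.2014) 1x [0.14 0.03 1.29 0]
```

Emit:
send_rows(targets="0.14 0.05 1.3 0;0 0 0.3 0;0 0 0.1 0;0 0 0 0")

```text
time: 48.82
tool_pos: [0.6715, -0.1449, 0.0129]
tcp_rot: [-0.029, 1.0, 0.0, -0.0]
force: [-0.0, 0.6, -3.3]
opening: 0.0592
finger_force: 66.6
```

Emit:
send_rows(targets="0 0 0.15 0;0 0 0 0")

```text
time: 48.98
tool_pos: [0.6722, -0.1448, 0.0121]
tcp_rot: [-0.029, 1.0, 0.0, 0.0]
force: [-0.4, -0.2, -3.6]
opening: 0.0591
finger_force: 66.6
```

Emit:
send_rows(targets="0 0 0.1 0;0 0 0 0")

```text
time: 49.15
tool_pos: [0.6721, -0.1449, 0.0111]
tcp_rot: [-0.029, 1.0, -0.0, 0.0]
force: [-0.4, -0.0, -3.3]
opening: 0.0594
finger_force: 66.6
```

Emit:
send_rows(targets="0 0 0.1 0;0 0 0 0")

```text
time: 49.32
tool_pos: [0.6724, -0.1449, 0.0104]
tcp_rot: [-0.029, 1.0, -0.0, 0.0]
force: [-0.0, -0.1, -2.4]
opening: 0.0589
finger_force: 66.7
```

Small y trim, then lower until contact.

Emit:
send_rows(targets="0 -0.08 0.05 0;0 0 0 0")

```text
time: 49.48
tool_pos: [0.6727, -0.1451, 0.0101]
tcp_rot: [-0.029, 1.0, 0.0, 0.001]
force: [1.3, 1.3, -0.5]
opening: 0.0591
finger_force: 66.8
```

Emit:
send_rows(targets="0 0 0.1 0;0 0 0 0")

```text
time: 49.65
tool_pos: [0.6732, -0.1452, 0.0098]
tcp_rot: [-0.029, 1.0, 0.0, 0.001]
force: [0.6, -0.1, 5.2]
opening: 0.059
finger_force: 67.6
```

Emit:
send_rows(targets="0 0 -0.12 0;0 0 0 0")

```text
time: 49.82
tool_pos: [0.6725, -0.1456, 0.0101]
tcp_rot: [-0.029, 1.0, 0.0, 0.001]
force: [1.7, 1.4, 2.4]
opening: 0.059
finger_force: 66.9
```

Emit:
send_rows(targets="0 0 0 0;0 0 0 0;0 0 0 0;0 0 0 0;0 0 0 0", hand=1)

```text
time: 50.23
tool_pos: [0.6718, -0.1459, 0.0095]
tcp_rot: [-0.029, 1.0, -0.0, -0.0]
force: [-0.4, 0.5, -0.7]
opening: 0.0854
finger_force: 0.0
```

Emit:
send_rows(targets="0 0 -0.5 0;0 0 -2 0;0 0 -3.5 0;0 0 -3 0;0 0 0 0")

```text
time: 50.65
tool_pos: [0.6766, -0.1445, 0.1089]
tcp_rot: [-0.029, 1.0, -0.0, 0.005]
force: [1.0, 1.0, 0.8]
opening: 0.0857
finger_force: 0.0
```

```bash
python3 -c "
from h import *
plan([(.46,-.1,.14,3.2014),(.46,.2,.12,3.2014),(.483,.2875,.12,3.2014),(.483,.2875,.052,3.2014)],3.4)"
```

```text
t 50.65 at [ 67.66 -14.45  14.59] yaw 3.2 F [1.  1.  0.8] open 0.0857
-> (0.46, -0.1, 0.14, 3.2014) 7x [3.05 0.82 0.08 0]
-> (0.46, 0.2, 0.12, 3.2014) 9x [-0.19 3.32 0.23 0]
-> (0.483, 0.2875, 0.12, 3.2014) 3x [-0.95 2.88 -0.01 0]
-> (0.483, 0.2875, 0.052, 3.2014) 2x [0.0 -0.0 3.39 0]
```

Emit:
send_rows(targets="3.05 0.82 0.08 0;3.05 0.82 0.08 0;3.05 0.82 0.08 0;3.05 0.82 0.08 0;3.05 0.82 0.08 0", hand=-1)

```text
time: 51.07
tool_pos: [0.5164, -0.1132, 0.097]
tcp_rot: [-0.029, 1.0, -0.001, 0.001]
force: [0.6, -0.2, 0.5]
opening: 0.0253
finger_force: 0.0
```

Emit:
send_rows(targets="3.05 0.82 0.08 0;3.05 0.82 0.08 0;-0.19 3.32 0.23 0;-0.19 3.32 0.23 0;-0.19 3.32 0.23 0")

```text
time: 51.48
tool_pos: [0.4556, -0.0017, 0.0884]
tcp_rot: [-0.027, 1.0, -0.001, 0.001]
force: [0.7, 0.1, -0.3]
opening: -0.0002
finger_force: 0.0
```

Emit:
send_rows(targets="-0.19 3.32 0.23 0;-0.19 3.32 0.23 0;-0.19 3.32 0.23 0;-0.19 3.32 0.23 0;-0.19 3.32 0.23 0")

```text
time: 51.9
tool_pos: [0.4557, 0.167, 0.077]
tcp_rot: [-0.029, 1.0, -0.0, 0.001]
force: [-0.0, -0.4, 0.0]
opening: 0.0
finger_force: 0.0
```

Emit:
send_rows(targets="-0.19 3.32 0.23 0;-0.95 2.88 0 0;-0.95 2.88 0 0;-0.95 2.88 0 0;0 0 0 0")

```text
time: 52.32
tool_pos: [0.4791, 0.2947, 0.0764]
tcp_rot: [-0.032, 0.999, 0.004, 0.002]
force: [-0.3, 0.1, 0.4]
opening: -0.0001
finger_force: 0.0
```

```bash
python3 -c "
from h import *
t=camera('top');d=camera('side');cv2.imwrite('pics/top6.png',t);cv2.imwrite('pics/side6.png',d)
plan([(.483,.2875,.052,3.2014)],3.4)
a=ortho('top',t,.045,.50,.73,-.23,.19,900); b=ortho('side',d,.045,.50,.73,-.23,.19,900); cv2.imwrite('pics/v6.png',cv2.resize(np.vstack([a,b]),None,fx=1.4,fy=1.4))"
```

```text
t 52.42 at [47.84 28.86 11.18] yaw 3.203 F [-0.7 -0.7  0.3] open -0.0001
-> (0.483, 0.2875, 0.052, 3.2014) 2x [-0.23 -0.07 2.99 0]
```

View pics/v6.png

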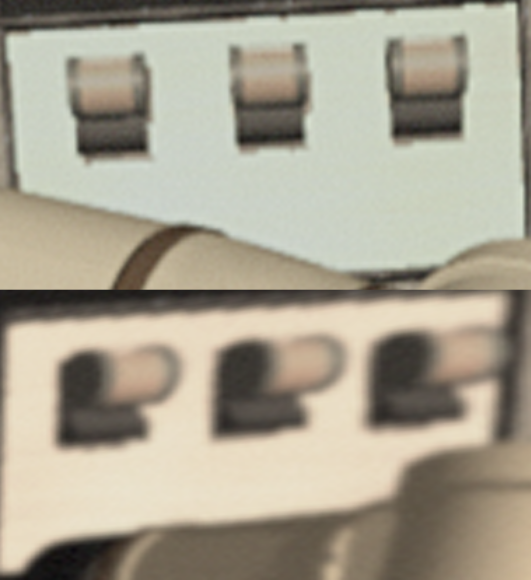

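All three tubes rest against their chocks, at (110,85), (270,75) and (427,68) in the top ortho, each centred. Next is the square key.

Emit:
send_rows(targets="-0.4 0 2 0;0 0 2 0;0 0 1.5 0;0 0 0 0;0 0 0 0")

```text
time: 52.83
tool_pos: [0.4822, 0.2853, 0.0182]
tcp_rot: [-0.029, 1.0, -0.001, -0.001]
force: [-0.1, 0.4, 0.8]
opening: 0.0
finger_force: 0.0
```

```bash
python3 -c "
from h import *
plan([(.483,.2885,.044,3.2014)],3.4)"
```

```text
t 52.83 at [48.22 28.53  5.52] yaw 3.199 F [-0.1  0.4  0.8] open 0.0
-> (0.483, 0.2885, 0.044, 3.2014) 1x [-0.1 0.31 1.12 0]
```

Emit:
send_rows(targets="-0.1 0.3 0.8 0;0 0 0.3 0;0 0 0.3 0;0 0 0.2 0;0 0 0 0")

```text
time: 53.25
tool_pos: [0.4838, 0.2901, 0.0027]
tcp_rot: [-0.029, 1.0, 0.0, 0.0]
force: [0.1, -0.3, 2.9]
opening: 0.0004
finger_force: 1.4
```

Emit:
send_rows(targets="0 0 0.2 0;0 0 0 0;0 0 0 0")

```text
time: 53.5
tool_pos: [0.4838, 0.2901, 0.0008]
tcp_rot: [-0.029, 1.0, 0.0, 0.0]
force: [0.1, -0.3, 4.0]
opening: -0.0
finger_force: 1.9
```

Emit:
send_rows(targets="0 0 0.1 0;0 0 0 0;0 0 0 0")

```text
time: 53.75
tool_pos: [0.4838, 0.29, -0.0003]
tcp_rot: [-0.029, 1.0, 0.0, 0.0]
force: [1.1, 0.9, 4.4]
opening: 0.0001
finger_force: 2.2
```

Emit:
send_rows(targets="0 0 0.15 0;0 0 0 0;0 0 0 0")

```text
time: 54.0
tool_pos: [0.4839, 0.2901, -0.0011]
tcp_rot: [-0.029, 1.0, 0.0, 0.001]
force: [-1.2, -1.2, 11.8]
opening: 0.0001
finger_force: 5.8
```

Emit:
send_rows(targets="0 0 0.1 0;0 0 0 0;0 0 0 0")

```text
time: 54.25
tool_pos: [0.4839, 0.2901, -0.0012]
tcp_rot: [-0.029, 1.0, -0.0, 0.001]
force: [-2.6, -3.4, 19.2]
opening: 0.0003
finger_force: 9.6
```

Square is fully down. Now the bar key.

Emit:
send_rows(targets="0 0 -1.5 0;0 0 -2.5 0;0 3.4 0 0;0 3.4 0 0;0 3.4 0 0")

```text
time: 54.67
tool_pos: [0.4781, 0.3908, 0.0369]
tcp_rot: [-0.028, 1.0, -0.001, -0.0]
force: [-0.3, 1.4, -0.2]
opening: -0.0002
finger_force: 0.0
```

Emit:
send_rows(targets="0 0 1.5 0;0 0 0 0;0 0 0 0")

```text
time: 54.92
tool_pos: [0.4762, 0.3905, 0.0206]
tcp_rot: [-0.03, 1.0, -0.001, -0.001]
force: [0.2, -0.8, -0.6]
opening: -0.0001
finger_force: 0.0
```

```bash
python3 -c "
from h import *
plan([(.4815,.392,.044,3.2014)],3.4)"
```

```text
t 54.92 at [47.62 39.05  5.76] yaw 3.201 F [ 0.2 -0.8 -0.6] open -0.0001
-> (0.4815, 0.392, 0.044, 3.2014) 1x [-0.53 0.12 1.36 0]
```

Emit:
send_rows(targets="-0.53 0.12 0.5 0;0 0 0.5 0;0 0 0.3 0;0 0 0.3 0;0 0 0 0")

```text
time: 55.33
tool_pos: [0.483, 0.3921, 0.0053]
tcp_rot: [-0.029, 1.0, -0.0, -0.0]
force: [0.2, -0.1, 0.1]
opening: -0.0002
finger_force: 0.0
```

Emit:
send_rows(targets="0 0 0.3 0;0 0 0.15 0;0 0 0 0")

```text
time: 55.58
tool_pos: [0.4831, 0.3928, 0.0015]
tcp_rot: [-0.029, 1.0, -0.0, 0.0]
force: [0.6, -1.4, 4.2]
opening: -0.0002
finger_force: 1.7
```

Emit:
send_rows(targets="0 0 0.1 0;0 0 0 0;0 0 0 0")

```text
time: 55.83
tool_pos: [0.4831, 0.3928, 0.0007]
tcp_rot: [-0.029, 1.0, -0.0, 0.0]
force: [0.5, -1.7, 3.8]
opening: 0.0
finger_force: 1.9
```

Emit:
send_rows(targets="0 0 0.2 0;0 0 0 0;0 0 0 0")

```text
time: 56.08
tool_pos: [0.4831, 0.3929, -0.001]
tcp_rot: [-0.029, 1.0, -0.0, 0.0]
force: [0.8, -3.5, 7.6]
opening: -0.0003
finger_force: 4.1
```

Emit:
send_rows(targets="0 0 0.15 0;0 0 0 0;0 0 0 0")

```text
time: 56.33
tool_pos: [0.4832, 0.3929, -0.0012]
tcp_rot: [-0.029, 1.0, -0.001, 0.001]
force: [-1.3, -6.6, 18.2]
opening: -0.0001
finger_force: 8.8
```

The bar key is fully down. I'll lift clear, check the tubes are still in place and hand in.

Emit:
send_rows(targets="0 0 -1.5 0;0 0 -3 0;0 0 -3 0;0 0 0 0;0 0 0 0")

```text
time: 56.75
tool_pos: [0.4832, 0.3947, 0.0739]
tcp_rot: [-0.029, 1.0, 0.002, 0.001]
force: [-0.2, -0.4, 0.1]
opening: -0.0002
finger_force: 0.0
```

```bash
python3 -c "
from h import *
a=cv2.imread('pics/top6.png').astype(int);b=camera('top').astype(int)
c=[w2px('top',[p])[0].round().astype(int) for p in((.655,.1046,.055),(.6637,-.021,.055),(.671,-.146,.055))]
d=[np.abs(a[y-14:y+16,x-13:x+14]-b[y-14:y+16,x-13:x+14]).mean().round(1) for x,y in c]; print(d, get_state()['force'])
if max(d)<12: print(close_job())"
```

```text
[np.float64(3.0), np.float64(3.2), np.float64(3.1)] [0.69439348 0.88071282 0.40736995]
the job is handed in; nothing more can be done
None
```

The job is handed in at about 57 s: the round key was pressed first, all three tubes lie centred against their own chocks on the upper half of the rack, and the square and then the bar key were each pressed fully down; no verdict was shown.

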